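Close the dock's wells with lids and cover them

ROBOT

A 6-joint arm with a two-finger parallel gripper is mounted at the origin on a cart in front of the work surface, level with it; the furniture and walls round the work are solid. World frame = base frame: x ahead of the robot, y to its left, z up, the work surface at z = 0. Lengths are in m, angles in rad, forces in N, time in s.
With the tool pointing down it reaches from about 0.35 to 0.775 m from the base axis. Payload 7.3 kg.
Tool frame: the origin (TCP) lies midway between the tips of the shut fingers; the grasp point (between the pads) lies 19 mm behind it (robot.grip_depth is the z of the grasp point in the tool frame, in m); z points along the fingers, y is the line along which they close (so a half turn about z gives the same grasp; the last joint's range is limited). The gripper opens to 92 mm and grips with 3 to 60 N. Pads are 19 mm wide; open, the fingers measure 130 mm over their backs; the gripper's body (75 mm by 190 mm) begins 47 mm behind the grasp point.
Start: joints at [-1.26, 0.342, 1.524, -0, 1.275, -0.146], TCP at [0.232, -0.471, 0.227] pointing down, gripper open.
Joint ranges: [-2.53, 2.53], [-0.77, 2.02], [0.04, 2.7], [-1, 4.14], [0.28, 2.66], [-3.11, 3.11]. Speed limits (rad/s): [2.57, 2.57, 3.14, 3.14, 3.14, 3.14].

INTERFACE

Orientations are given as [roll, pitch, yaw] about the fixed x, y, z axes, in that order (R = Rz(yaw) Ry(pitch) Rx(roll)).
In Python, from cell import robot, viewer gives the robot as it stands.
- The arm moves only by the tool step_arm, never from a script. Its argument "increments" is a list of rows, each an object with "delta_pos": the shift along the tool's x, y, z in cm, a list of three; "dr": the turn, a rotation vector about the tool's x, y, z in degrees, a list of three; "fingers": the closure, from -1 (fully open) to 1 (shut), so that 0 is half open. In form: [{"delta_pos": [tx, ty, tz], "dr": [wx, wy, wz], "fingers": fingers}, ...]. A call has exactly 5 rows; each row is the pose to reach, as a shift and turn from the pose commanded when the call began, along the tool's axes at that moment; what a row does not reach only later rows make up. A row lasts 1/8 s, in which the tool goes at most 62.5 mm and 10.7 degrees, less where a joint would pass 70% of its speed; a pose out of reach is approached as far as the arm can. A call with a gripper value outside its range is refused whole. The fingers move at their own pace and stop on an object; "newtons" is the grip in N (left out, the last holds). Time passes only in rows, so rows that repeat a pose let the fingers close, or fill a call up. It gives the time, the measured TCP pose, the force, the opening and the grip force at its end, in the units of the state.
- robot.observe(): the state, without advancing time (a new reading comes with each control period).
- viewer.read_camera(name): name is "side" or "top"; returns the picture (420x560x3 uint8, red, green, blue); there is no depth.
- viewer.camera_params(name): a dict with "K" (3x3 intrinsics, pixels), "k1" (the pictures are not rectified: a ray, as slopes to the right and down, at radius r is drawn at 1 + k1 r^2 times it, then the intrinsics apply), "T" (4x4, takes a point from camera to world coordinates). Camera axes: x right, y down, z forward; pixel columns grow to the right and rows downward; lengths in m; the calibration is good to about 2 mm. A picture is of the moment at which its call begins. camera_params takes no time and is no camera call.
- robot.hand_in(): hands the job in; it is judged then, once.
The state is a dict: "time": time; "qpos": joint angles; "qvel": joint speeds; "joint_efforts": joint torques, N m; "tool_pos": TCP position; "tool_rot": TCP orientation; "contact_force": force on the tool from outside, world axes, zero at the start; "torque": the same for the moment, N m; "opening": finger opening in m; "grip_force": force on a finger pad.
Only numpy, scipy, OpenCV 4.12 (cv2) and the standard library are available. Lean on these libraries where they do the work, as an engineer would, in place of code of your own. Each camera call takes 0.05 s, during which the arm holds its last target. There are 200 camera calls.

TASK

Fit every loose white lid into a well of the three-well dock, one lid to a well: swing that well's dust cover aside on its pin, take the lids from the top of the pile (and any lying by itself), set each one flat on the pad and press it down until it sits level and fully home. At the end all three dust covers must be swung fully closed again, also over a well that gets no lid. Do not disturb the petri dishes or the timer.

Things in the scene. Friction and masses are not known exactly. Their poses are not given: they have to be found in the camera images.
- lid_a: a round white flat lid, 64 mm across: a 5 mm plate whose top is 22 mm above the underside, on a 17 mm deep, 4 mm thick skirt (hollow below), with a grip bar on top, 40 mm long (along its y), 14 mm thick (along its x) and 15 mm high, so 37 mm in all; origin at the centre of the underside, z up; about 0.15 kg. Stacked lids nest over the bar of the one below, each 22 mm higher. The bottom lid of the pile.
- lid_b: a round white flat lid, 64 mm across: a 5 mm plate whose top is 22 mm above the underside, on a 17 mm deep, 4 mm thick skirt (hollow below), with a grip bar on top, 40 mm long (along its y), 14 mm thick (along its x) and 15 mm high, so 37 mm in all; origin at the centre of the underside, z up; about 0.15 kg. Stacked lids nest over the bar of the one below, each 22 mm higher. The top lid of the pile, on lid_a.
- lid_c: a round white flat lid, 64 mm across: a 5 mm plate whose top is 22 mm above the underside, on a 17 mm deep, 4 mm thick skirt (hollow below), with a grip bar on top, 40 mm long (along its y), 14 mm thick (along its x) and 15 mm high, so 37 mm in all; origin at the centre of the underside, z up; about 0.15 kg. Stacked lids nest over the bar of the one below, each 22 mm higher. In some starts a third lid, lying by itself on the worktop; else absent.
- dock: fixed three-well dock, a grey block with an aluminium deck 45 mm high; wells in a triangle 84 mm apart, each with a dust cover on its own pin; origin on the worktop under the triangle's middle, well_0 along x; block x -87 to +117, y +-97 mm. Left of it stands a fixed thermal cycler, 205 mm high, x 0.50 to 0.89, y -0.04 to 0.22 m: carry over it
- well_0 (a point): centre of well 0 at deck level. The well is 70 mm across. A stiff pad fills it level with the deck; pressed with about 8 N it sinks 10 mm to a stop and stays down. A lid set on the pad stands with its underside at deck level; pressed home its underside is 10 mm below the deck and its bar's top 27 mm above the deck
- pin_0 (a point): foot, at deck level, of the vertical pin (12 mm post) of dust cover 0, 49 mm from the well's centre, on the side away from the dock's middle. The cover turns about it on a 9 mm radius boss, 32 to 37 mm above the deck
- knob_0 (a point): centre of the top of the round upright knob on dust cover 0: 26 mm high, 14 mm (foot) to 16 mm (top) thick, 57 mm from the pin; its top is 63 mm above the deck
- cover_0 (a joint): dust cover 0, a grey disc 74 mm across, 5 mm thick, its underside 32 mm above the deck (so it passes over a lid that is pressed home, not over one that is not). Angle in rad: 0 = closed, right over the well, at its stop; it opens by turning clockwise as seen from above, up to 2.4; from about 1.9 the well is clear from above. It stays where it is left (about 1 N at the knob moves it)
- well_1 (a point): centre of well 1 at deck level. The well is 70 mm across. A stiff pad fills it level with the deck; pressed with about 8 N it sinks 10 mm to a stop and stays down. A lid set on the pad stands with its underside at deck level; pressed home its underside is 10 mm below the deck and its bar's top 27 mm above the deck
- pin_1 (a point): foot, at deck level, of the vertical pin (12 mm post) of dust cover 1, 49 mm from the well's centre, on the side away from the dock's middle. The cover turns about it on a 9 mm radius boss, 32 to 37 mm above the deck
- knob_1 (a point): centre of the top of the round upright knob on dust cover 1: 26 mm high, 14 mm (foot) to 16 mm (top) thick, 57 mm from the pin; its top is 63 mm above the deck
- cover_1 (a joint): dust cover 1, a grey disc 74 mm across, 5 mm thick, its underside 32 mm above the deck (so it passes over a lid that is pressed home, not over one that is not). Angle in rad: 0 = closed, right over the well, at its stop; it opens by turning clockwise as seen from above, up to 2.4; from about 1.9 the well is clear from above. It stays where it is left (about 1 N at the knob moves it)
- well_2 (a point): centre of well 2 at deck level. The well is 70 mm across. A stiff pad fills it level with the deck; pressed with about 8 N it sinks 10 mm to a stop and stays down. A lid set on the pad stands with its underside at deck level; pressed home its underside is 10 mm below the deck and its bar's top 27 mm above the deck
- pin_2 (a point): foot, at deck level, of the vertical pin (12 mm post) of dust cover 2, 49 mm from the well's centre, on the side away from the dock's middle. The cover turns about it on a 9 mm radius boss, 32 to 37 mm above the deck
- knob_2 (a point): centre of the top of the round upright knob on dust cover 2: 26 mm high, 14 mm (foot) to 16 mm (top) thick, 57 mm from the pin; its top is 63 mm above the deck
- cover_2 (a joint): dust cover 2, a grey disc 74 mm across, 5 mm thick, its underside 32 mm above the deck (so it passes over a lid that is pressed home, not over one that is not). Angle in rad: 0 = closed, right over the well, at its stop; it opens by turning anticlockwise as seen from above, up to 2.4; from about 1.9 the well is clear from above. It stays where it is left (about 1 N at the knob moves it)
- petri: a bystander: pile of two petri dishes, 89 mm across, 33 mm high, absent in some starts; origin under its centre
- timer: a bystander: white timer 47 x 68 x 66 mm; origin under its centre

How it is judged:
At the end, for the whole second after the job is handed in: every lid that is present lies in a well of its own, centred within 6 mm, its underside at least 7.5 mm below the deck (10 mm is home), level within 0.05 rad and at rest; all three dust covers stand below 0.15 rad (((horizontal distance between lid_a and well_0 below 0.006 m and z of lid_a in the frame of well_0 below -0.0075 m and angle between lid_a's own z axis and vertical below 0.05 rad) or (horizontal distance between lid_a and well_1 below 0.006 m and z of lid_a in the frame of well_1 below -0.0075 m and angle between lid_a's own z axis and vertical below 0.05 rad) or (horizontal distance between lid_a and well_2 below 0.006 m and z of lid_a in the frame of well_2 below -0.0075 m and angle between lid_a's own z axis and vertical below 0.05 rad)) and ((horizontal distance between lid_b and well_0 below 0.006 m and z of lid_b in the frame of well_0 below -0.0075 m and angle between lid_b's own z axis and vertical below 0.05 rad) or (horizontal distance between lid_b and well_1 below 0.006 m and z of lid_b in the frame of well_1 below -0.0075 m and angle between lid_b's own z axis and vertical below 0.05 rad) or (horizontal distance between lid_b and well_2 below 0.006 m and z of lid_b in the frame of well_2 below -0.0075 m and angle between lid_b's own z axis and vertical below 0.05 rad)) and ((horizontal distance between lid_c and well_0 below 0.006 m and z of lid_c in the frame of well_0 below -0.0075 m and angle between lid_c's own z axis and vertical below 0.05 rad) or (horizontal distance between lid_c and well_1 below 0.006 m and z of lid_c in the frame of well_1 below -0.0075 m and angle between lid_c's own z axis and vertical below 0.05 rad) or (horizontal distance between lid_c and well_2 below 0.006 m and z of lid_c in the frame of well_2 below -0.0075 m and angle between lid_c's own z axis and vertical below 0.05 rad)) and value of joint each of cover_0, cover_1, cover_2 below 0.15 rad and linear speed of each of lid_a, lid_b, lid_c below 0.02 m/s); the robot touches nothing.
It fails at once if a bystander (petri dishes, timer) is shoved more than 3 cm (distance of any of petri, timer from where it was at the start of the episode above 0.03 m).
Of lid_c, petri only 1 to 2 are there at a start; the rules pass over those that are not, and their reading is None.
At some moment in a run one of lid_a, lid_b, lid_c may be knocked a few centimetres aside while the robot is not near it.
Once in a run the grip may slacken for a moment while it holds something.
It also fails if it takes over 210 s, if anything falls off the work surface, if the arm or the gripper's body presses on something with over 40 N, if the wrist force passes 120 N, or if a joint passes its speed limit or range.

## Working session

There is one attempt and no reset: what is moved stays moved. The work goes in short steps, Python scripts to look and compute and a tool call to move; the robot and the scene stay as the last step left them, time stands still between calls to the robot, and variables do not carry over. Pictures are saved under pics/ and viewed, at most 14 in all, crops included, and the job is handed in when it is done.

Besides the shell and the picture viewer there is one more tool, called after "Request:" as a command line: name --argument value ..., lists and objects as JSON in quotes. step_arm: Moves the arm, as the interface text tells. Its arguments: {"type":"object","properties":{"increments":{"type":"array"},"newtons":{"type":"number"}},"required":["increments"]}

```bash
ls; mkdir -p pics; python3 - <<'E'
from cell import robot, viewer
import cv2
for n in("side","top"):
    im=viewer.read_camera(n); cv2.imwrite(f"pics/{n}0.png",im[:,:,::-1]); p=viewer.camera_params(n); print(n,p)
print(robot.observe(), robot.grip_depth)
E
```

```text
pics
side {'K': array([[440.12979044,   0.        , 271.15056178],
       [  0.        , 440.12979044, 210.83270272],
       [  0.        ,   0.        ,   1.        ]]), 'k1': -0.038340892063956154, 'T': array([[-0.96250413, -0.11935227,  0.24359974,  0.2315981 ],
       [-0.27123274,  0.40915313, -0.87122128,  1.07464147],
       [ 0.00431264, -0.90462631, -0.42618382,  0.58028665],
       [ 0.        ,  0.        ,  0.        ,  1.        ]])}
top {'K': array([[400.92507491,   0.        , 277.17776599],
       [  0.        , 400.92507491, 204.21785871],
       [  0.        ,   0.        ,   1.        ]]), 'k1': -0.055921880347818566, 'T': array([[ 2.52178939e-02, -9.98013755e-01,  5.77287009e-02,
         4.44329300e-01],
       [-9.99678871e-01, -2.53197234e-02, -1.03304870e-03,
         7.75777827e-02],
       [ 2.49267155e-03, -5.76841112e-02, -9.98331773e-01,
         1.36830920e+00],
       [ 0.00000000e+00,  0.00000000e+00,  0.00000000e+00,
         1.00000000e+00]])}
{'time': 0.1, 'qpos': array([-1.25999820e+00,  3.42658969e-01,  1.52486503e+00, -1.61178863e-05,
        1.27539185e+00, -1.45997442e-01]), 'qvel': array([ 0.00074216, -0.00199945, -0.00251057, -0.00150479, -0.00151985,
       -0.00045271]), 'joint_efforts': array([ 2.50040925e-03, -4.32005954e+01, -2.44694549e+01,  7.19690393e-02,
        5.25773282e-02, -2.90260061e-05]), 'tool_pos': array([ 0.23147725, -0.47084128,  0.22613109]), 'tool_rot': array([-3.14028129e+00, -1.77249128e-04,  4.56800152e-01]), 'contact_force': array([-0.668979  , -0.01696967, -0.50167936]), 'torque': array([ 0.04027974, -0.02037242, -0.01615461]), 'grip_force': 0.0, 'opening': 0.09166451706490242} -0.0188
```

View pics/top0.png

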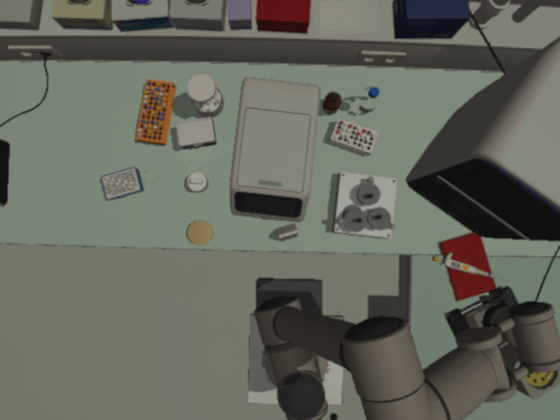

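View pics/side0.png

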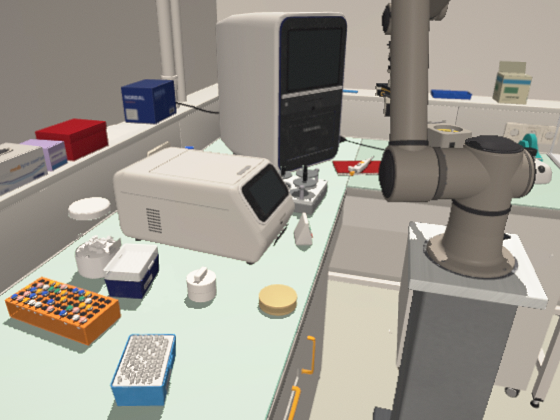

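```bash
cat > h.py <<'E'
import numpy as np, cv2
from cell import robot, viewer
def ray(n,uv):
    p=viewer.camera_params(n);K=p["K"]
    # r is the undistorted radius: d = s(1+k1 s^2)
    d=np.array([(uv[0]-K[0,2])/K[0,0],(uv[1]-K[1,2])/K[1,1]]);s=d.copy()
    for _ in range(20): s=d/(1+p["k1"]*(s@s))
    return p["T"][:3,3], p["T"][:3,:3]@np.array([s[0],s[1],1])
def onz(n,uv,z):
    o,d=ray(n,uv); return o+d*(z-o[2])/d[2]
def px(n,P):
    p=viewer.camera_params(n); c=np.linalg.inv(p["T"])@np.append(P,1); s=c[:2]/c[2]
    s=s*(1+p["k1"]*(s@s)); return p["K"][[0,1],[0,1]]*s+p["K"][:2,2]
def crop(n,box,k,name):
    im=viewer.read_camera(n)[:,:,::-1]; a,b,c,d=box
    cv2.imwrite("pics/"+name,cv2.resize(im[b:d,a:c],None,fx=k,fy=k,interpolation=cv2.INTER_CUBIC))
E
python3 - <<'E'
from h import *
a=cv2.imread("pics/top0.png");b=cv2.imread("pics/side0.png")
A=cv2.resize(a[60:260,90:230],None,fx=3,fy=3,interpolation=2)
D=cv2.resize(a[160:250,320:410],(400,400),interpolation=2)
S=cv2.resize(b[190:315,65:315],None,fx=2,fy=2,interpolation=2)[:, :400]
S2=cv2.resize(b[150:220,260:360],(400,280),interpolation=2)
o=np.zeros((600,800,3),np.uint8); o[:600,:420]=A[:600]; o[:400,420:]=D[:,:380]; 
cv2.imwrite("pics/c1.png",o)
o=np.zeros((280,800,3),np.uint8); o[:250,:400]=S;o[:,400:]=S2
cv2.imwrite("pics/c2.png",o)
print(onz("top",(197,182),.05),onz("top",(200,233),.033),onz("top",(287,232),.066),onz("top",(365,205),.1))
E
```

```text
[0.58748288 0.34342535 0.05      ] [0.4190942  0.33058987 0.033     ] [0.43025505 0.04212268 0.066     ] [ 0.52226002 -0.202869    0.1       ]
```

View pics/c1.png

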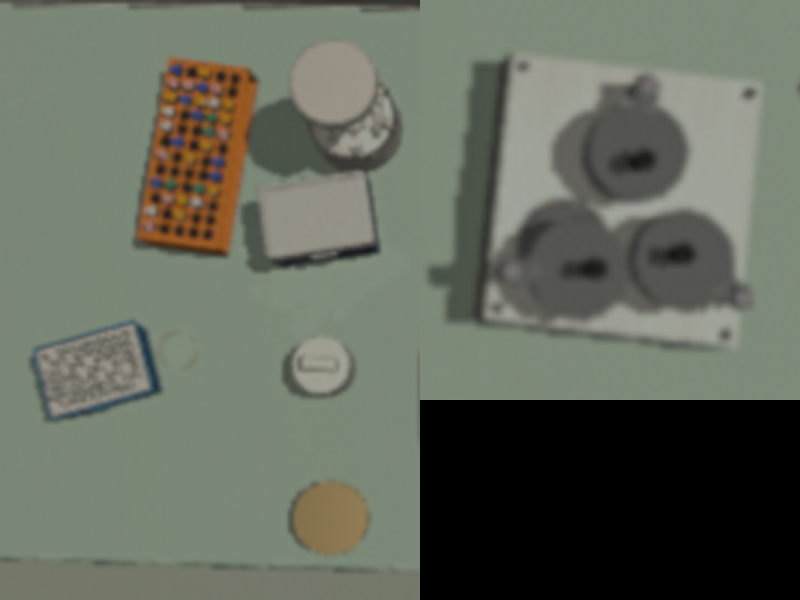

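View pics/c2.png

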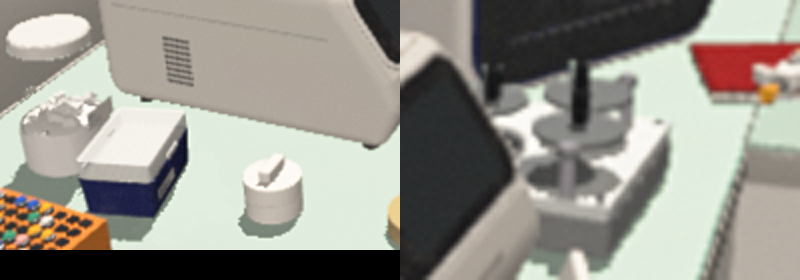

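```bash
python3 - <<'E'
from h import *
f=lambda x,y:((x-420)/4.444+320-.4,160+y/4.444-.4)
for l,P,z in(("cor",[(513,55),(762,82),(735,348),(485,322)],.045),("disc",[(637,152),(572,268),(682,258)],.082),("knob",[(640,158),(590,268),(680,254)],.108),("pin",[(648,88),(510,270),(740,295)],.085)):
    W=np.array([onz("top",f(*p),z) for p in P])[:,:2]; print(l,W.round(4).tolist(),W.mean(0))
    print([np.linalg.norm(W[i]-W[i-1]).round(4) for i in range(len(W))])
E
```

```text
cor [[0.6337, -0.1319], [0.6184, -0.32], [0.4187, -0.3014], [0.4337, -0.1142]] [ 0.5261276  -0.21688592]
[np.float64(0.2008), np.float64(0.1888), np.float64(0.2006), np.float64(0.1877)]
disc [[0.5599, -0.2175], [0.4745, -0.1713], [0.4836, -0.2513]] [ 0.50599007 -0.21338348]
[np.float64(0.0834), np.float64(0.0971), np.float64(0.0806)]
knob [[0.5533, -0.2138], [0.4742, -0.1791], [0.4857, -0.2432]] [ 0.50437335 -0.21201959]
[np.float64(0.0738), np.float64(0.0864), np.float64(0.0651)]
pin [[0.6065, -0.2244], [0.4718, -0.1258], [0.4578, -0.2931]] [ 0.51205179 -0.21446235]
[np.float64(0.1638), np.float64(0.1669), np.float64(0.1679)]
```

```bash
python3 - <<'E'
from h import *
print(onz("top",(196,181.3),.059),onz("side",(200.7,273.2),.059))
a=cv2.imread("pics/top0.png").astype(int)
s=a[:,:,2]-a[:,:,1]  # red-green: white vs green bench
m=(s>-8).astype(np.uint8); m[:165]=0;m[200:]=0;m[:,:180]=0;m[:,215:]=0
n,l,st,ce=cv2.connectedComponentsWithStats(m); i=1+st[1:,4].argmax(); print(st[i],ce[i])
c=cv2.findContours((l==i).astype(np.uint8),0,1)[0][0]; print(cv2.minEnclosingCircle(c)); 
(u,v),_=cv2.minEnclosingCircle(c); print(onz("top",(u,v),.03))
print(px("top",(.59,.343,.044)),px("top",(.622,.343,.044)))
g=a[170:196,184:210,1]; print(g)
E
```

```text
[0.58873812 0.34499942 0.059     ] [0.58926339 0.35212007 0.059     ]
[185 172  24  20 373] [196.66487936 182.02412869]
((196.5, 183.0), 11.884963989257812)
[0.58623795 0.34901669 0.03      ]
[197.51065542 181.45401533] [197.87650721 171.90187187]
[[137 137 137 138 139 140 140 140 140 139 139 139 137 136 136 136 136 137
  136 136 136 137 137 136 136 137]
 [137 136 136 137 138 140 140 139 139 137 135 138 141 139 137 138 137 137
  137 136 136 137 137 136 136 136]
 [137 137 136 136 137 138 139 139 140 139 136 146 148 147 143 145 143 138
  137 137 136 136 137 136 136 137]
 [136 136 136 136 136 136 137 142 146 151 153 156 158 157 156 156 153 147
  143 139 136 137 136 137 136 137]
 [136 137 137 135 133 130 139 149 156 157 159 159 159 159 159 159 158 157
  154 144 134 133 136 137 136 137]
 [136 137 134 125 121 123 143 156 158 159 159 159 159 159 159 158 159 159
  159 150 133 126 134 137 137 136]
 [136 136 128 104 108 136 152 158 159 159 159 158 158 160 159 159 159 159
  160 157 143 121 125 135 136 137]
 [134 126 116  99 119 148 156 153 157 158 159 158 158 158 158 158 158 159
  160 159 153 1
[... 1282 characters left out ...]
55 145 132
  111  90  86 101 121 133 136 137]
 [137 132 109  90  86  85  84  92 110 126 136 140 140 140 139 133 111  91
   85  92 106 122 133 137 136 137]
 [137 135 127 112 106 101  90  86  89  95  99 101 101  98  99 100  92  91
  102 118 130 135 137 137 137 136]
 [137 136 136 132 131 126 112 106 105 105 105 106 103 104 108 111 113 121
  130 134 136 137 137 136 137 137]
 [137 136 137 137 137 135 132 131 131 132 131 131 131 131 133 133 133 135
  137 137 137 137 136 136 137 137]
 [136 137 137 137 136 137 137 137 137 137 137 138 137 137 138 137 137 137
  137 136 137 137 136 137 137 136]
 [137 136 137 137 137 136 137 137 137 136 137 137 137 137 137 137 136 137
  137 136 137 137 136 137 136 137]]
```

```bash
cat >> h.py <<'E'
ps=-.085; O=np.array([.5116,-.2151])
def dock(i):
    a=ps+[0,2*np.pi/3,-2*np.pi/3][i]; u=np.array([np.cos(a),np.sin(a)]); return O+.0485*u, O+.0975*u, a+np.pi
def knobs(im):
    m=(im.max(2)<45).astype(np.uint8); m[:175]=0;m[240:]=0;m[:,:335]=0;m[:,395:]=0
    n,l,st,ce=cv2.connectedComponentsWithStats(m)
    for k in range(1,n):
        if st[k,4]<8: continue
        x=st[k,0]+st[k,2]-2.9; r=np.nonzero(l==k); y=r[0][r[1]>x-3].mean(); w=onz("top",(x,y),.108)[:2]
        i=min(range(3),key=lambda i:abs(np.linalg.norm(w-dock(i)[1])-.057)+np.linalg.norm(w-dock(i)[0])*.3)
        d=w-dock(i)[1]; th=(np.arctan2(d[1],d[0])-dock(i)[2]+np.pi)%(2*np.pi)-np.pi
        print("knob",i,(x,round(y,1)),w.round(4),"r",np.linalg.norm(d).round(4),"open",round(th*(1 if i==2 else -1),3),st[k])
E
python3 - <<'E'
from h import *
knobs(cv2.imread("pics/top0.png"))
for i in range(3): print([x.round(4) for x in dock(i)])
E
```

```text
knob 0 (np.float64(369.1), np.float64(195.8)) [ 0.5513 -0.2138] r 0.0583 open 0.08 [366 194   6   4  16]
knob 2 (np.float64(378.1), np.float64(216.8)) [ 0.4855 -0.2432] r 0.0598 open 0.089 [375 215   6   4  16]
knob 1 (np.float64(358.1), np.float64(220.1)) [ 0.4737 -0.1799] r 0.0531 open 0.373 [356 219   5   3  14]Traceback (most recent call last):
  File "<stdin>", line 3, in <module>
AttributeError: 'float' object has no attribute 'round'
```

Request:
step_arm --increments '[{"delta_pos":[4,-1.5,0],"dr":[0,0,-8],"fingers":0},{"delta_pos":[8,-3,0],"dr":[0,0,-16],"fingers":0},{"delta_pos":[12,-5,0],"dr":[0,0,-24],"fingers":0},{"delta_pos":[16,-7,0],"dr":[0,0,-32],"fingers":0},{"delta_pos":[20,-9,0],"dr":[0,0,-40],"fingers":0}]' --newtons 8

```text
time: 0.72
tool_pos: [0.372, -0.3008, 0.2265]
tool_rot: [-3.141, -0.0, 1.159]
contact_force: [0.3, -1.5, -0.4]
opening: 0.0479
grip_force: 0.0
```

```bash
cat >> h.py <<'E'
from scipy.spatial.transform import Rotation as Ro
def go(x,y,z,yaw=90):
    s=robot.observe(); R=Ro.from_euler('xyz',s["tool_rot"]).as_matrix()
    T=Ro.from_euler('xyz',[180,0,yaw],degrees=True).as_matrix()
    print("tcp",s["tool_pos"].round(4),"yaw",np.degrees(s["tool_rot"]).round(2),"F",s["contact_force"].round(1),"op",round(s["opening"],4),"t",s["time"])
    print("d cm",(R.T@(np.array([x,y,z])-s["tool_pos"])*100).round(2),"dr",np.degrees(Ro.from_matrix(R.T@T).as_rotvec()).round(2))
E
python3 -c "
from h import *
go(.4745,-.184,.16)"
```

```text
tcp [ 0.372  -0.3008  0.2265] yaw [-1.7998e+02 -1.0000e-02  6.6430e+01] F [ 0.3 -1.5 -0.4] op 0.0479 t 0.725
d cm [14.81  4.73  6.65] dr [-2.000e-02 -2.000e-02 -2.357e+01]
```

Request:
step_arm --increments '[{"delta_pos":[5,1.5,2],"dr":[0,0,-8],"fingers":0.1},{"delta_pos":[10,3,4],"dr":[0,0,-16],"fingers":0.1},{"delta_pos":[14.9,4.7,6.6],"dr":[0,0,-23.8],"fingers":0.1},{"delta_pos":[14.9,4.7,6.6],"dr":[0,0,-23.8],"fingers":0.1},{"delta_pos":[14.9,4.7,6.6],"dr":[0,0,-23.8],"fingers":0.1}]'

```text
time: 1.35
tool_pos: [0.4744, -0.185, 0.1607]
tool_rot: [-3.141, 0.0, 1.57]
contact_force: [0.8, -0.2, -0.0]
opening: 0.0411
grip_force: 0.0
```

```bash
python3 -c "
from h import *
go(.4745,-.184,.088)
a=viewer.read_camera('top')[:,:,::-1];b=viewer.read_camera('side')[:,:,::-1]
cv2.imwrite('pics/t1.png',np.hstack([cv2.resize(a[150:260,310:420],(400,400),interpolation=2),cv2.resize(b[120:220,250:350],(400,400),interpolation=2)]))"
```

```text
tcp [ 0.4744 -0.185   0.1607] yaw [-1.7997e+02  1.0000e-02  8.9960e+01] F [ 0.8 -0.2 -0. ] op 0.0411 t 1.35
d cm [0.11 0.01 7.27] dr [-0.03  0.01 -0.04]
```

View pics/t1.png

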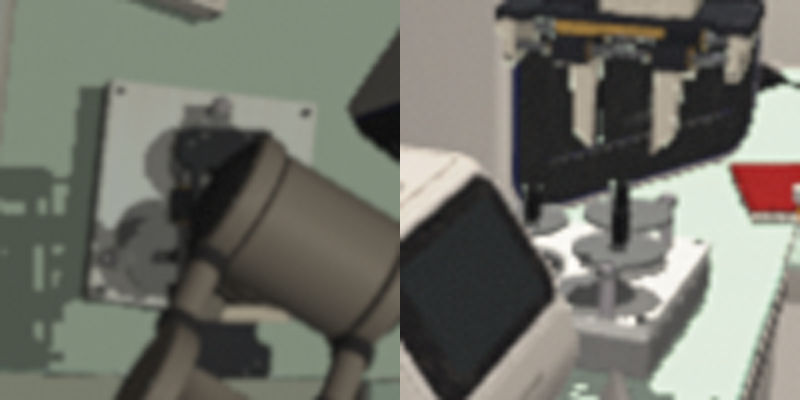

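Request:
step_arm --increments '[{"delta_pos":[0.1,0,2],"dr":[0,0,0],"fingers":0.1},{"delta_pos":[0.1,0,4.5],"dr":[0,0,0],"fingers":0.1},{"delta_pos":[0.1,0,7.2],"dr":[0,0,0],"fingers":0.1},{"delta_pos":[0.1,0,7.2],"dr":[0,0,0],"fingers":0.1},{"delta_pos":[0.1,0,7.2],"dr":[0,0,0],"fingers":0.6}]'

```text
time: 2.08
tool_pos: [0.4749, -0.1849, 0.09]
tool_rot: [3.14, 0.001, 1.569]
contact_force: [0.9, -0.4, 0.9]
opening: 0.035
grip_force: 0.0
```

Request:
step_arm --increments '[{"delta_pos":[0,0,0],"dr":[0,0,0],"fingers":0.8},{"delta_pos":[0,0,0],"dr":[0,0,0],"fingers":1},{"delta_pos":[0,0,0],"dr":[0,0,0],"fingers":1},{"delta_pos":[0,0,0],"dr":[0,0,0],"fingers":1},{"delta_pos":[0,0,0],"dr":[0,0,0],"fingers":1}]'

```text
time: 2.7
tool_pos: [0.4751, -0.1842, 0.0894]
tool_rot: [3.14, 0.001, 1.57]
contact_force: [-0.7, -1.0, 5.1]
opening: 0.015
grip_force: 8.0
```

Request:
step_arm --increments '[{"delta_pos":[0,-1.0,0],"dr":[0,0,0],"fingers":1},{"delta_pos":[0.2,-2.0,0],"dr":[0,0,0],"fingers":1},{"delta_pos":[0.5,-2.9,0],"dr":[0,0,0],"fingers":1},{"delta_pos":[1.0,-3.8,0],"dr":[0,0,0],"fingers":1},{"delta_pos":[1.65,-4.5,0],"dr":[0,0,0],"fingers":1}]'

```text
time: 3.32
tool_pos: [0.4288, -0.1669, 0.0886]
tool_rot: [-3.141, -0.0, 1.57]
contact_force: [2.4, -2.1, 0.7]
opening: 0.0156
grip_force: 8.0
```

Request:
step_arm --increments '[{"delta_pos":[0.75,-0.65,0],"dr":[0,0,0],"fingers":1},{"delta_pos":[1.6,-1.1,0],"dr":[0,0,0],"fingers":1},{"delta_pos":[2.55,-1.5,0],"dr":[0,0,0],"fingers":1},{"delta_pos":[3.5,-1.65,0],"dr":[0,0,0],"fingers":1},{"delta_pos":[4.5,-1.65,0],"dr":[0,0,0],"fingers":1}]'

```text
time: 3.95
tool_pos: [0.4165, -0.1231, 0.0891]
tool_rot: [3.134, 0.003, 1.57]
contact_force: [16.8, -6.1, -11.1]
opening: 0.0158
grip_force: 8.1
```

Request:
step_arm --increments '[{"delta_pos":[0,0,0],"dr":[0,0,0],"fingers":0.1},{"delta_pos":[0,0,0],"dr":[0,0,0],"fingers":0.1},{"delta_pos":[0,0,0],"dr":[0,0,0],"fingers":0.1},{"delta_pos":[0,0,-3],"dr":[0,0,0],"fingers":0.1},{"delta_pos":[0,0,-6],"dr":[0,0,0],"fingers":0.1}]'

```text
time: 4.58
tool_pos: [0.4121, -0.1219, 0.149]
tool_rot: [-3.139, -0.001, 1.57]
contact_force: [-0.2, -0.6, -0.0]
opening: 0.0413
grip_force: 0.0
```

Request:
step_arm --increments '[{"delta_pos":[-4,2.5,0],"dr":[0,0,0],"fingers":0.1},{"delta_pos":[-8,5,0],"dr":[0,0,0],"fingers":0.1},{"delta_pos":[-12.5,7.8,0],"dr":[0,0,0],"fingers":0.1},{"delta_pos":[-12.5,7.8,0],"dr":[0,0,0],"fingers":0.1},{"delta_pos":[-12.5,7.8,0],"dr":[0,0,0],"fingers":0.1}]'

```text
time: 5.2
tool_pos: [0.49, -0.2466, 0.148]
tool_rot: [-3.139, -0.002, 1.57]
contact_force: [-0.6, 0.0, 0.4]
opening: 0.0415
grip_force: 0.0
```

```bash
python3 -c "
from h import *
go(.49,-.247,.088)
a=viewer.read_camera('top')[:,:,::-1];b=viewer.read_camera('side')[:,:,::-1]
cv2.imwrite('pics/t2.png',np.hstack([cv2.resize(a[150:260,310:420],(400,400),interpolation=2),cv2.resize(b[120:220,250:350],(400,400),interpolation=2)]))"
```

```text
tcp [ 0.49   -0.2466  0.148 ] yaw [-1.7987e+02 -1.0000e-01  8.9950e+01] F [-0.6  0.   0.4] op 0.0415 t 5.2
d cm [-0.05  0.01  6.  ] dr [-0.13 -0.1  -0.05]
```

View pics/t2.png

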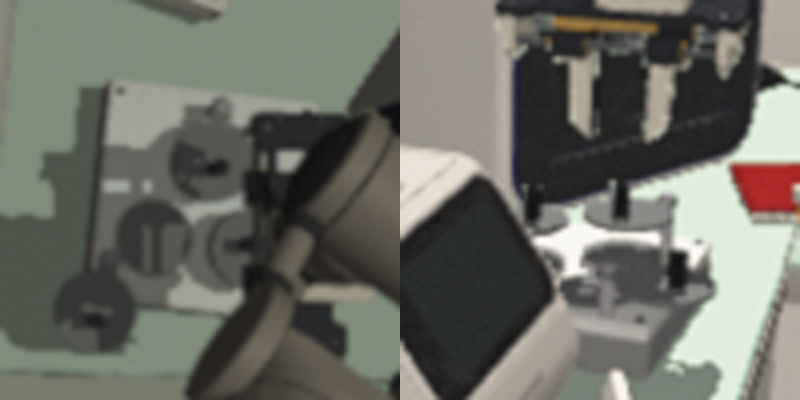

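Request:
step_arm --increments '[{"delta_pos":[0,0,2],"dr":[0,0,0],"fingers":0.1},{"delta_pos":[0,0,4],"dr":[0,0,0],"fingers":0.1},{"delta_pos":[0,0,5.8],"dr":[0,0,0],"fingers":0.1},{"delta_pos":[0,0,5.8],"dr":[0,0,0],"fingers":0.4},{"delta_pos":[0,0,5.8],"dr":[0,0,0],"fingers":1}]'

```text
time: 5.92
tool_pos: [0.4913, -0.2471, 0.0916]
tool_rot: [3.141, 0.001, 1.571]
contact_force: [0.6, 0.3, 0.6]
opening: 0.0257
grip_force: 0.0
```

Request:
step_arm --increments '[{"delta_pos":[0,0,0],"dr":[0,0,0],"fingers":1},{"delta_pos":[0,0,0],"dr":[0,0,0],"fingers":1},{"delta_pos":[0,0,0],"dr":[0,0,0],"fingers":1},{"delta_pos":[0,0,0],"dr":[0,0,0],"fingers":1},{"delta_pos":[0,0,0],"dr":[0,0,0],"fingers":1}]'

```text
time: 6.55
tool_pos: [0.4902, -0.2476, 0.0916]
tool_rot: [-3.14, 0.0, 1.57]
contact_force: [-4.1, -0.6, 4.2]
opening: 0.0153
grip_force: 8.0
```

Request:
step_arm --increments '[{"delta_pos":[0.55,-1.0,0],"dr":[0,0,0],"fingers":1},{"delta_pos":[0.95,-2.1,0],"dr":[0,0,0],"fingers":1},{"delta_pos":[1.05,-3.3,0],"dr":[0,0,0],"fingers":1},{"delta_pos":[0.95,-4.4,0],"dr":[0,0,0],"fingers":1},{"delta_pos":[0.65,-5.4,0],"dr":[0,0,0],"fingers":1}]'

```text
time: 7.18
tool_pos: [0.4363, -0.241, 0.0909]
tool_rot: [3.141, 0.0, 1.57]
contact_force: [2.0, 0.4, 1.2]
opening: 0.0151
grip_force: 8.0
```

Request:
step_arm --increments '[{"delta_pos":[-0.55,-1.05,0],"dr":[0,0,0],"fingers":1},{"delta_pos":[-1.3,-2.0,0],"dr":[0,0,0],"fingers":1},{"delta_pos":[-2.3,-2.7,0],"dr":[0,0,0],"fingers":1},{"delta_pos":[-3.3,-3.2,0],"dr":[0,0,0],"fingers":1},{"delta_pos":[-4.3,-3.4,0],"dr":[0,0,0],"fingers":1}]'

```text
time: 7.8
tool_pos: [0.4018, -0.2842, 0.0905]
tool_rot: [-3.139, -0.001, 1.57]
contact_force: [-3.3, 2.0, 3.8]
opening: 0.015
grip_force: 8.0
```

Request:
step_arm --increments '[{"delta_pos":[0,0,0],"dr":[0,0,0],"fingers":1},{"delta_pos":[0,0,0],"dr":[0,0,0],"fingers":0.1},{"delta_pos":[0,0,0],"dr":[0,0,0],"fingers":0.1},{"delta_pos":[0,0,0],"dr":[0,0,0],"fingers":0.1},{"delta_pos":[0,0,-5],"dr":[0,0,0],"fingers":0.1}]'

```text
time: 8.43
tool_pos: [0.4015, -0.2823, 0.1384]
tool_rot: [-3.136, -0.005, 1.57]
contact_force: [1.2, -0.6, 1.0]
opening: 0.0408
grip_force: 0.0
```

Request:
step_arm --increments '[{"delta_pos":[0,0,-5],"dr":[0,0,0],"fingers":0},{"delta_pos":[0,0,-10],"dr":[0,0,0],"fingers":0},{"delta_pos":[3,0,-14],"dr":[0,0,0],"fingers":0},{"delta_pos":[8,0,-15],"dr":[0,0,0],"fingers":0},{"delta_pos":[13,0,-15],"dr":[0,0,0],"fingers":0}]'

```text
time: 9.05
tool_pos: [0.4035, -0.1528, 0.2918]
tool_rot: [3.139, 0.001, 1.57]
contact_force: [0.5, 0.1, -0.2]
opening: 0.0458
grip_force: 0.0
```

Request:
step_arm --increments '[{"delta_pos":[5,2,0],"dr":[0,0,0],"fingers":0},{"delta_pos":[10,4,0],"dr":[0,0,0],"fingers":0},{"delta_pos":[15,6,0],"dr":[0,0,0],"fingers":0},{"delta_pos":[20,8,0],"dr":[0,0,0],"fingers":0},{"delta_pos":[25,10,0],"dr":[0,0,0],"fingers":0}]'

```text
time: 9.68
tool_pos: [0.5037, 0.0981, 0.2908]
tool_rot: [3.141, 0.0, 1.571]
contact_force: [0.6, -0.7, 0.9]
opening: 0.0459
grip_force: 0.0
```

Request:
step_arm --increments '[{"delta_pos":[5,2,0],"dr":[0,0,0],"fingers":0},{"delta_pos":[10,4,0],"dr":[0,0,0],"fingers":0},{"delta_pos":[15,6,0],"dr":[0,0,0],"fingers":0},{"delta_pos":[20,8,0],"dr":[0,0,0],"fingers":0},{"delta_pos":[24.7,8.8,0],"dr":[0,0,0],"fingers":0}]'

```text
time: 10.3
tool_pos: [0.5919, 0.3449, 0.2899]
tool_rot: [-3.141, 0.0, 1.57]
contact_force: [1.2, -0.2, 0.2]
opening: 0.0461
grip_force: 0.0
```

```bash
python3 -c "
from h import *
go(.589,.345,.046)
a=viewer.read_camera('top')[:,:,::-1];b=viewer.read_camera('side')[:,:,::-1]
cv2.imwrite('pics/raw3t.png',a);cv2.imwrite('pics/raw3s.png',b)
cv2.imwrite('pics/t3.png',np.hstack([cv2.resize(a[155:255,320:420],(400,400),interpolation=2),cv2.resize(b[170:320,130:280],(400,400),interpolation=2)]))
knobs(a)"
```

```text
tcp [0.5919 0.3449 0.2899] yaw [-1.7999e+02  2.0000e-02  8.9980e+01] F [ 1.2 -0.2  0.2] op 0.0461 t 10.3
d cm [ 1.000e-02 -2.900e-01  2.439e+01] dr [-0.01  0.02 -0.02]
knob 0 (np.float64(369.1), np.float64(195.8)) [ 0.5513 -0.2138] r 0.0583 open 0.08 [366 194   6   4  16]
knob 1 (np.float64(335.1), np.float64(237.9)) [ 0.416  -0.1082] r 0.0573 open 2.341 [335 237   3   3   8]
```

View pics/t3.png

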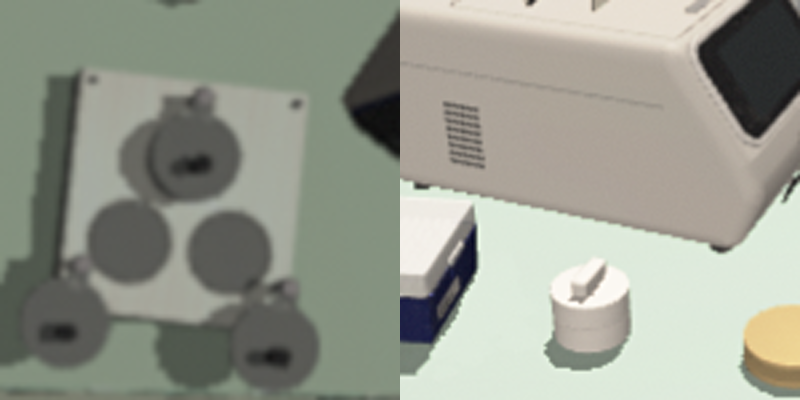

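```bash
python3 -c "
from h import *
a=cv2.imread('pics/raw3t.png'); A=cv2.resize(a[155:255,320:420],None,fx=4,fy=4,interpolation=2)
g=cv2.cvtColor(A,6); print(g[241,100:260:8], g[180:300:8,128])
for (x,y) in((128,241),(230,252)):
    t=(int(g[y,x])+165)//2
    m=(g<t).astype(np.uint8); k=np.zeros_like(m); cv2.circle(k,(x,y),48,1,-1); m&=k
    n,l=cv2.connectedComponents(m); m=(l==l[y,x]).astype(np.uint8)
    m=cv2.morphologyEx(m,cv2.MORPH_OPEN,np.ones((9,9),np.uint8))
    c=max(cv2.findContours(m,0,1)[0],key=len); e=cv2.fitEllipse(c); u=(e[0][0]+.5)/4-.5+320; v=(e[0][1]+.5)/4-.5+155
    print(e,(u,v),onz('top',(u,v),.045))
for i in range(3): print(dock(i))
b=cv2.imread('pics/raw3s.png');print(px('side',(.589,.345,.059)))
"
```

```text
[ 89  89  89  89  89  89  89  89  86 130 168 129  86  89  89  88  89  89
  88  89] [118 149 150  90  88  89  89  89  88  89  89  88  87 125 167]
((128.505859375, 240.85914611816406), (83.2798843383789, 89.34494018554688), 44.78303909301758) (351.75146484375, 214.83978652954102) [ 0.49191132 -0.17137895  0.045     ]
((229.8156280517578, 253.49130249023438), (83.04708099365234, 87.62713623046875), 145.12001037597656) (377.07890701293945, 217.9978256225586) [ 0.48352438 -0.25585627  0.045     ]
(array([ 0.5599249 , -0.21921754]), array([ 0.60874799, -0.22337752]), 3.056592653589793)
(array([ 0.49100344, -0.17119064]), array([ 0.47019455, -0.12682861]), 5.150987755982989)
(array([ 0.48387166, -0.25489182]), array([ 0.45585746, -0.29509387]), 0.9621975511965979)
[202.16777726 271.4599298 ]
```

Request:
step_arm --increments '[{"delta_pos":[0,-0.3,5],"dr":[0,0,0],"fingers":0},{"delta_pos":[0,-0.3,10],"dr":[0,0,0],"fingers":0},{"delta_pos":[0,-0.3,15],"dr":[0,0,0],"fingers":0},{"delta_pos":[0,-0.3,19],"dr":[0,0,0],"fingers":0},{"delta_pos":[0,-0.3,20],"dr":[0,0,0],"fingers":0}]'

```text
time: 11.02
tool_pos: [0.5867, 0.342, 0.0877]
tool_rot: [-3.137, 0.002, 1.57]
contact_force: [-0.4, 0.3, 1.0]
opening: 0.0457
grip_force: 0.0
```

```bash
python3 -c "
from h import *
go(.589,.345,.046)
a=viewer.read_camera('top')[:,:,::-1];b=viewer.read_camera('side')[:,:,::-1]
cv2.imwrite('pics/t4.png',np.hstack([cv2.resize(a[130:230,150:250],(400,400),interpolation=2),cv2.resize(b[200:320,140:260],(400,400),interpolation=2)]))"
```

```text
tcp [0.5867 0.342  0.0877] yaw [-1.7971e+02  1.4000e-01  8.9960e+01] F [-0.4  0.3  1. ] op 0.0457 t 11.025
d cm [0.31 0.25 4.17] dr [-0.29  0.14 -0.04]
```

View pics/t4.png

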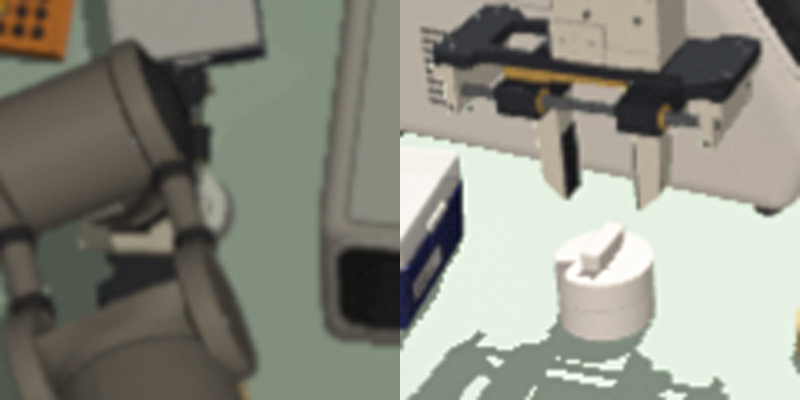

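Request:
step_arm --increments '[{"delta_pos":[0,0,1.5],"dr":[0,0,0],"fingers":0},{"delta_pos":[0,0,3],"dr":[0,0,0],"fingers":0},{"delta_pos":[0,0,4.2],"dr":[0,0,0],"fingers":0},{"delta_pos":[0,0,4.2],"dr":[0,0,0],"fingers":0},{"delta_pos":[0,0,4.2],"dr":[0,0,0],"fingers":0}]'

```text
time: 11.75
tool_pos: [0.5886, 0.3432, 0.0489]
tool_rot: [3.141, -0.0, 1.57]
contact_force: [-0.7, -0.1, 0.9]
opening: 0.0463
grip_force: 0.0
```

```bash
python3 -c "
from h import *
go(.589,.345,.046)
b=viewer.read_camera('side')[:,:,::-1]
cv2.imwrite('pics/t5.png',cv2.resize(b[215:305,160:250],(450,450),interpolation=2))"
```

```text
tcp [0.5886 0.3432 0.0489] yaw [ 1.7997e+02 -1.0000e-02  8.9970e+01] F [-0.7 -0.1  0.9] op 0.0463 t 11.75
d cm [0.18 0.04 0.29] dr [ 0.03 -0.01 -0.03]
```

View pics/t5.png

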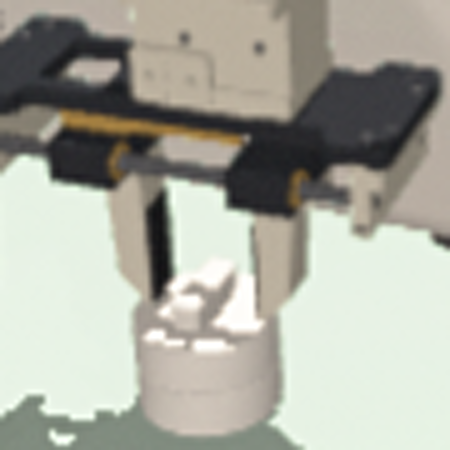

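Request:
step_arm --increments '[{"delta_pos":[0.2,0,0.2],"dr":[0,0,0],"fingers":0},{"delta_pos":[0.2,0,0.2],"dr":[0,0,0],"fingers":0.4},{"delta_pos":[0.2,0,0.2],"dr":[0,0,0],"fingers":1},{"delta_pos":[0.2,0,0.2],"dr":[0,0,0],"fingers":1},{"delta_pos":[0.2,0,0.2],"dr":[0,0,0],"fingers":1}]' --newtons 30

```text
time: 12.42
tool_pos: [0.5885, 0.3451, 0.0468]
tool_rot: [3.141, -0.0, 1.57]
contact_force: [0.4, 0.7, 0.1]
opening: 0.0137
grip_force: 30.0
```

Request:
step_arm --increments '[{"delta_pos":[0,0,0],"dr":[0,0,0],"fingers":1},{"delta_pos":[0,0,0],"dr":[0,0,0],"fingers":1},{"delta_pos":[0,0,-1],"dr":[0,0,0],"fingers":1},{"delta_pos":[0,0,-2.5],"dr":[0,0,0],"fingers":1},{"delta_pos":[0,0,-4.5],"dr":[0,0,0],"fingers":1}]'

```text
time: 13.05
tool_pos: [0.5882, 0.345, 0.0928]
tool_rot: [-3.141, 0.0, 1.57]
contact_force: [0.2, 0.7, -1.2]
opening: 0.0133
grip_force: 30.0
```

Request:
step_arm --increments '[{"delta_pos":[0,0,-4],"dr":[0,0,0],"fingers":1},{"delta_pos":[0,0,-8],"dr":[0,0,0],"fingers":1},{"delta_pos":[0,0,-12],"dr":[0,0,0],"fingers":1},{"delta_pos":[0,0,-16],"dr":[0,0,0],"fingers":1},{"delta_pos":[0,0,-20.5],"dr":[0,0,0],"fingers":1}]'

```text
time: 13.68
tool_pos: [0.5878, 0.3449, 0.299]
tool_rot: [3.141, -0.0, 1.57]
contact_force: [0.6, 0.6, -0.3]
opening: 0.0134
grip_force: 30.0
```

```bash
python3 -c "
from h import *
go(.4915,-.1713,.29)
b=viewer.read_camera('side')[:,:,::-1];a=viewer.read_camera('top')[:,:,::-1]
cv2.imwrite('pics/t6.png',np.hstack([cv2.resize(b[100:320,130:280],(400,586),interpolation=2),cv2.resize(a[130:276,150:250],(400,586),interpolation=2)]))"
```

```text
tcp [0.5878 0.3449 0.299 ] yaw [179.98  -0.    89.97] F [ 0.6  0.6 -0.3] op 0.0134 t 13.675
d cm [-51.62  -9.6    0.9 ] dr [ 0.02 -0.   -0.03]
```

View pics/t6.png

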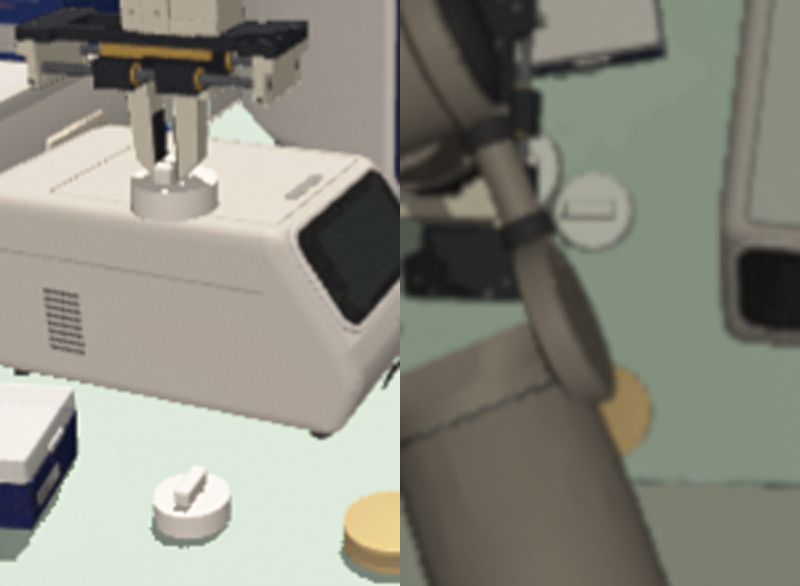

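Request:
step_arm --increments '[{"delta_pos":[-5,-1,0],"dr":[0,0,0],"fingers":1},{"delta_pos":[-10,-2,0],"dr":[0,0,0],"fingers":1},{"delta_pos":[-15,-3,0],"dr":[0,0,0],"fingers":1},{"delta_pos":[-20,-4,0],"dr":[0,0,0],"fingers":1},{"delta_pos":[-25,-5,0],"dr":[0,0,0],"fingers":1}]'

```text
time: 14.4
tool_pos: [0.5373, 0.0936, 0.297]
tool_rot: [3.141, 0.0, 1.571]
contact_force: [1.3, -0.6, -0.4]
opening: 0.0135
grip_force: 30.0
```

Request:
step_arm --increments '[{"delta_pos":[-5.5,-1,0],"dr":[0,0,0],"fingers":1},{"delta_pos":[-11,-2,0],"dr":[0,0,0],"fingers":1},{"delta_pos":[-16.5,-3,0],"dr":[0,0,0],"fingers":1},{"delta_pos":[-22,-4,0],"dr":[0,0,0],"fingers":1},{"delta_pos":[-26.6,-4.6,0],"dr":[0,0,0],"fingers":1}]'

```text
time: 15.02
tool_pos: [0.4911, -0.1726, 0.2972]
tool_rot: [3.141, 0.0, 1.57]
contact_force: [1.1, -0.7, -1.0]
opening: 0.0137
grip_force: 30.0
```

Request:
step_arm --increments '[{"delta_pos":[0,0,4],"dr":[0,0,0],"fingers":1},{"delta_pos":[0,0,8],"dr":[0,0,0],"fingers":1},{"delta_pos":[0,0,12],"dr":[0,0,0],"fingers":1},{"delta_pos":[0,0,15],"dr":[0,0,0],"fingers":1},{"delta_pos":[0,0,15],"dr":[0,0,0],"fingers":1}]'

```text
time: 15.65
tool_pos: [0.4906, -0.1701, 0.1451]
tool_rot: [-3.137, -0.002, 1.57]
contact_force: [0.5, 0.5, -1.1]
opening: 0.0136
grip_force: 30.0
```

```bash
python3 -c "
from h import *
go(.4915,-.1713,.08)
b=viewer.read_camera('side')[:,:,::-1];a=viewer.read_camera('top')[:,:,::-1]
cv2.imwrite('pics/raw7t.png',a)
def lid(a,z=.022):
    s=a[:,:,2].astype(int)-a[:,:,1]; m=(s>-8).astype(np.uint8); m[:165]=0;m[202:]=0;m[:,:180]=0;m[:,220:]=0
    n,l,st,ce=cv2.connectedComponentsWithStats(m)
    i=1+st[1:,4].argmax(); print(st[i],ce[i],onz('top',ce[i],.018))
    print(a[170:196,186:212,1])
lid(a)
cv2.imwrite('pics/t7.png',np.hstack([cv2.resize(a[150:260,310:420],(400,400),interpolation=2),cv2.resize(b[120:220,250:350],(400,400),interpolation=2)]))"
```

```text
tcp [ 0.4906 -0.1701  0.1451] yaw [-1.7975e+02 -1.2000e-01  8.9970e+01] F [ 0.5  0.5 -1.1] op 0.0136 t 15.65
d cm [-0.13  0.12  6.51] dr [-0.25 -0.12 -0.03]
[188 173  21  20 318] [197.9245283  182.32704403] [0.58992007 0.34668962 0.018     ]
[[140 143 143 143 144 144 143 143 143 142 140 140 140 140 140 140 141 139
  140 139 140 140 141 140 140 140]
 [140 141 142 143 144 144 143 142 142 141 140 140 140 139 140 140 140 140
  140 140 139 140 140 139 140 140]
 [140 140 141 141 141 142 141 141 139 137 141 145 145 143 139 140 140 140
  140 140 140 140 139 140 140 140]
 [140 140 140 141 140 140 139 141 141 141 149 154 156 152 146 147 145 142
  140 140 140 140 140 140 140 140]
 [140 140 140 140 140 138 139 147 153 156 160 161 162 161 160 159 155 149
  141 139 139 140 140 139 140 140]
 [140 140 140 140 138 137 143 156 161 163 163 162 163 163 163 163 162 157
  147 139 139 141 140 140 140 140]
 [140 141 140 137 134 142 155 162 163 163 163 163 163 163 163 163 163 162
  155 144 140 139 140 140 139 140]
 [140 140 136 127 133 153 161 163 163 163 163 163 163 163 163 163 163 163
  163 156 146 136 138
[... 1276 characters left out ...]
62 157 143
  122 111 123 136 140 140 140 140]
 [140 140 140 134 111  92 101 124 144 151 156 160 162 158 153 146 138 123
  116 125 135 140 140 140 140 140]
 [139 140 140 139 130 113 108 114 122 124 132 143 145 140 128 122 119 123
  133 138 140 140 140 140 140 140]
 [140 140 140 140 139 135 135 134 129 117 116 119 124 124 122 127 132 137
  140 140 140 140 139 140 140 139]
 [140 140 140 141 140 141 140 141 139 135 134 134 135 135 136 138 140 140
  140 140 140 140 140 140 140 140]
 [140 140 141 140 139 140 140 140 140 141 141 140 140 140 140 140 140 140
  140 140 140 141 140 140 140 141]
 [140 141 140 139 140 140 140 140 140 140 140 140 140 141 140 140 140 140
  140 140 140 139 140 140 140 140]]
```

View pics/t7.png

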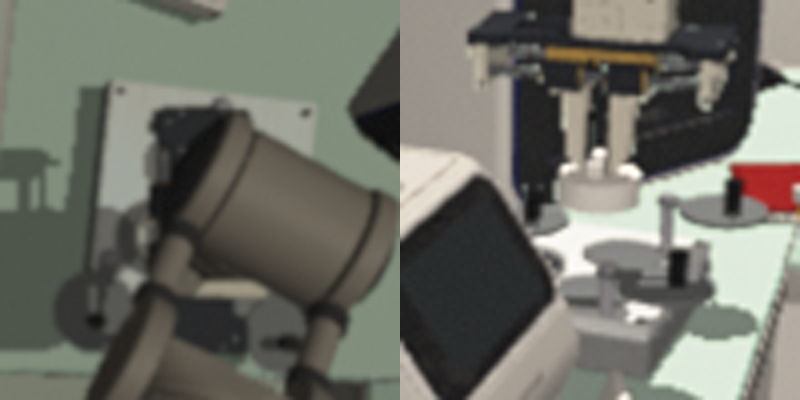

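Request:
step_arm --increments '[{"delta_pos":[0,0,2],"dr":[0,0,0],"fingers":1},{"delta_pos":[0,0,4],"dr":[0,0,0],"fingers":1},{"delta_pos":[0,0,6],"dr":[0,0,0],"fingers":1},{"delta_pos":[0,0,7],"dr":[0,0,0],"fingers":1},{"delta_pos":[0,0,7],"dr":[0,0,0],"fingers":1}]'

```text
time: 16.38
tool_pos: [0.4924, -0.1711, 0.0773]
tool_rot: [3.141, 0.0, 1.57]
contact_force: [0.4, -0.5, -1.6]
opening: 0.0135
grip_force: 30.0
```

```bash
python3 -c "
from h import *
go(.4915,-.172,.071)
b=viewer.read_camera('side')[:,:,::-1];a=viewer.read_camera('top')[:,:,::-1]
cv2.imwrite('pics/t8.png',np.hstack([cv2.resize(a[190:240,330:380],(400,400),interpolation=2),cv2.resize(b[150:210,275:335],(400,400),interpolation=2)]))
print(px('side',(.4915,-.1713,.045)),px('side',(.4915,-.1713,.067)))
s=b.min(2)[150:210,275:335]; m=(s>165).astype(np.uint8); n,l,st,ce=cv2.connectedComponentsWithStats(m); print(st,ce)"
```

```text
tcp [ 0.4924 -0.1711  0.0773] yaw [1.7997e+02 2.0000e-02 8.9970e+01] F [ 0.4 -0.5 -1.6] op 0.0135 t 16.375
d cm [-0.09 -0.09  0.63] dr [ 0.03  0.02 -0.03]
[298.46639878 192.75539515] [298.68262186 186.22911464]
[[   0    0   60   60 2958]
 [  51    8    9   11   37]
 [  32   15   16   17  149]
 [  15   16    1    1    1]
 [  15   20    1    1    1]
 [  21   20    4   15   42]
 [  43   23   17   24  191]
 [   8   28   11    6   38]
 [  28   31    6    5   22]
 [  18   38    6    6   29]
 [  14   40    1    1    1]
 [  10   46    6    6    8]
 [  34   46    6    3   14]
 [  19   50    5    2    8]
 [  25   51    2    2    4]
 [   9   52    1    1    1]
 [  42   53   18    7   91]
 [   3   54    5    5    5]] [[27.06761325 28.59567275]
 [54.67567568 13.56756757]
 [37.63087248 21.70469799]
 [15.         16.        ]
 [15.         20.        ]
 [22.88095238 27.80952381]
 [53.19371728 33.57068063]
 [13.18421053 30.5       ]
 [30.59090909 33.18181818]
 [20.82758621 40.48275862]
 [14.         40.        ]
 [12.125      48.375     ]
 [36.57142857 47.14285714]
 [20.625      50.625     ]
 [25.5        51.5       ]
 [ 9.         52.        ]
 [51.10989011 56.8021978 ]
 [ 5.         56.        ]]
```

View pics/t8.png

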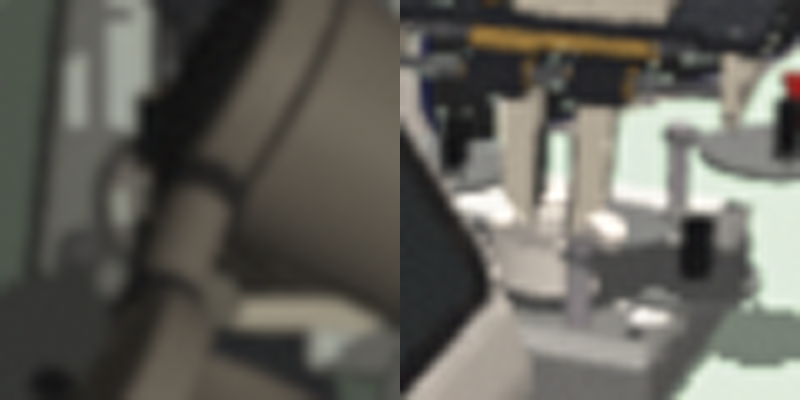

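Request:
step_arm --increments '[{"delta_pos":[-0.1,-0.1,0.2],"dr":[0,0,0],"fingers":1},{"delta_pos":[-0.1,-0.1,0.5],"dr":[0,0,0],"fingers":1},{"delta_pos":[-0.1,-0.1,0.8],"dr":[0,0,0],"fingers":1},{"delta_pos":[-0.1,-0.1,1.0],"dr":[0,0,0],"fingers":1},{"delta_pos":[-0.1,-0.1,1.0],"dr":[0,0,0],"fingers":1}]'

```text
time: 17.1
tool_pos: [0.4912, -0.172, 0.0669]
tool_rot: [3.141, 0.0, 1.57]
contact_force: [-0.9, -0.2, 2.9]
opening: 0.0137
grip_force: 30.0
```

Request:
step_arm --increments '[{"delta_pos":[0,0,0.2],"dr":[0,0,0],"fingers":1},{"delta_pos":[0,0,0.4],"dr":[0,0,0],"fingers":1},{"delta_pos":[0,0,0.6],"dr":[0,0,0],"fingers":1},{"delta_pos":[0,0,0.8],"dr":[0,0,0],"fingers":1},{"delta_pos":[0,0,0.8],"dr":[0,0,0],"fingers":1}]'

```text
time: 17.73
tool_pos: [0.4912, -0.172, 0.0596]
tool_rot: [3.141, 0.001, 1.57]
contact_force: [-3.4, 1.4, 9.9]
opening: 0.0138
grip_force: 30.0
```

Request:
step_arm --increments '[{"delta_pos":[0,0,0.2],"dr":[0,0,0],"fingers":1},{"delta_pos":[0,0,0.4],"dr":[0,0,0],"fingers":1},{"delta_pos":[0,0,0.5],"dr":[0,0,0],"fingers":1},{"delta_pos":[0,0,0.5],"dr":[0,0,0],"fingers":1},{"delta_pos":[0,0,0.5],"dr":[0,0,0],"fingers":1}]'

```text
time: 18.35
tool_pos: [0.4914, -0.1724, 0.0582]
tool_rot: [3.139, 0.002, 1.571]
contact_force: [-13.1, 3.5, 42.2]
opening: 0.0137
grip_force: 30.1
```

Request:
step_arm --increments '[{"delta_pos":[0,0,-0.4],"dr":[0,0,0],"fingers":1},{"delta_pos":[0,0,-0.4],"dr":[0,0,0],"fingers":0.3},{"delta_pos":[0,0,-0.4],"dr":[0,0,0],"fingers":0.3},{"delta_pos":[0,0,-0.4],"dr":[0,0,0],"fingers":0.3},{"delta_pos":[0,0,-1],"dr":[0,0,0],"fingers":0.3}]'

```text
time: 18.98
tool_pos: [0.4907, -0.1717, 0.0632]
tool_rot: [-3.14, -0.001, 1.57]
contact_force: [-0.3, -0.7, 0.5]
opening: 0.0321
grip_force: 0.0
```

Request:
step_arm --increments '[{"delta_pos":[0,0,-2],"dr":[0,0,0],"fingers":0.3},{"delta_pos":[0,0,-6],"dr":[0,0,0],"fingers":0.3},{"delta_pos":[0,0,-11],"dr":[0,0,0],"fingers":0.3},{"delta_pos":[0,0,-16],"dr":[0,0,0],"fingers":0.3},{"delta_pos":[2,0,-21],"dr":[0,0,0],"fingers":0.3}]'

```text
time: 19.6
tool_pos: [0.4909, -0.1524, 0.2755]
tool_rot: [3.141, 0.0, 1.569]
contact_force: [0.5, 0.5, 0.8]
opening: 0.0321
grip_force: 0.0
```

Request:
step_arm --increments '[{"delta_pos":[5,1,0],"dr":[0,0,0],"fingers":0},{"delta_pos":[10,2,0],"dr":[0,0,0],"fingers":0},{"delta_pos":[15,3,0],"dr":[0,0,0],"fingers":0},{"delta_pos":[20,4,0],"dr":[0,0,0],"fingers":0},{"delta_pos":[25,5,0],"dr":[0,0,0],"fingers":0}]'

```text
time: 20.23
tool_pos: [0.5413, 0.0998, 0.2739]
tool_rot: [3.141, 0.0, 1.57]
contact_force: [0.8, -0.4, 0.2]
opening: 0.046
grip_force: 0.0
```

```bash
cat >> h.py <<'E'
def lidpos(a,z=.018):
    s=a[:,:,2].astype(int)-a[:,:,1]; m=(s>-8).astype(np.uint8); m[:150]=0;m[222:]=0;m[:,:150]=0;m[:,228:]=0
    n,l,st,ce=cv2.connectedComponentsWithStats(m)
    for i in range(1,n):
        if st[i,4]>60: print("lid?",st[i],ce[i].round(1),onz('top',ce[i],z).round(4))
def inwell(a):
    A=cv2.resize(a[155:255,320:420],None,fx=4,fy=4,interpolation=2); m=(A.min(2)>125).astype(np.uint8)
    for i in (1,2):
        w=dock(i)[0]
        P=np.array([px('top',(w[0]+.034*np.cos(t),w[1]+.034*np.sin(t),.057)) for t in np.arange(0,6.28,.2)])
        k=np.zeros_like(m); cv2.fillPoly(k,[(((P-[320,155])+.5)*4-.5).round().astype(int)],1); q=m&k
        M=cv2.moments(q,True); c=np.array([M['m10'],M['m01']])/max(M['m00'],1); uv=(c+.5)/4-.5+[320,155]
        print("well",i,"frac",q.sum()/k.sum(),onz('top',uv,.057).round(4) if q.sum() else '')
E
python3 -c "
from h import *
go(.59,.3465,.29)
a=viewer.read_camera('top')[:,:,::-1]; cv2.imwrite('pics/raw9.png',a); lidpos(a); inwell(a)"
```

```text
tcp [0.5413 0.0998 0.2739] yaw [1.7999e+02 1.0000e-02 8.9970e+01] F [ 0.8 -0.4  0.2] op 0.046 t 20.225
d cm [24.68  4.86 -1.61] dr [ 0.01  0.01 -0.03]
lid? [ 155  173   73   49 1355] [193.3 199.3] [0.532  0.3602 0.018 ]
well 1 frac 0.7335900256692336 [ 0.49  -0.172  0.057]
well 2 frac 0.004785569666850727 [ 0.49   -0.2867  0.057 ]
```

```bash
python3 -c "
from h import *
a=cv2.imread('pics/raw9.png'); m=(a.min(2)>145).astype(np.uint8); m[:150]=0;m[222:]=0;m[:,:150]=0;m[:,232:]=0
n,l,st,ce=cv2.connectedComponentsWithStats(m)
for i in range(1,n):
  if st[i,4]>30: print(st[i],ce[i],onz('top',st[i,:2]+(st[i,2:4]-1)/2,.022))
b=cv2.imread('pics/raw7t.png'); m=(b.min(2)>145).astype(np.uint8)[165:202,180:220]; n,l,st,ce=cv2.connectedComponentsWithStats(m); print(st[1:][st[1:,4]>30],ce)
"
```

```text
[[ 11   9  15  17 139]] [[19.64653244 18.16331096]
 [18.08633094 16.42446043]]
```

```bash
python3 -c "
from h import *
a=cv2.imread('pics/raw9.png'); b=viewer.read_camera('side')[:,:,::-1]
cv2.imwrite('pics/t9.png',np.hstack([cv2.resize(a[130:250,150:250],(400,480),interpolation=2),cv2.resize(b[200:320,140:240],(400,480),interpolation=2)]))
"
```

```text
(no output)
```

View pics/t9.png

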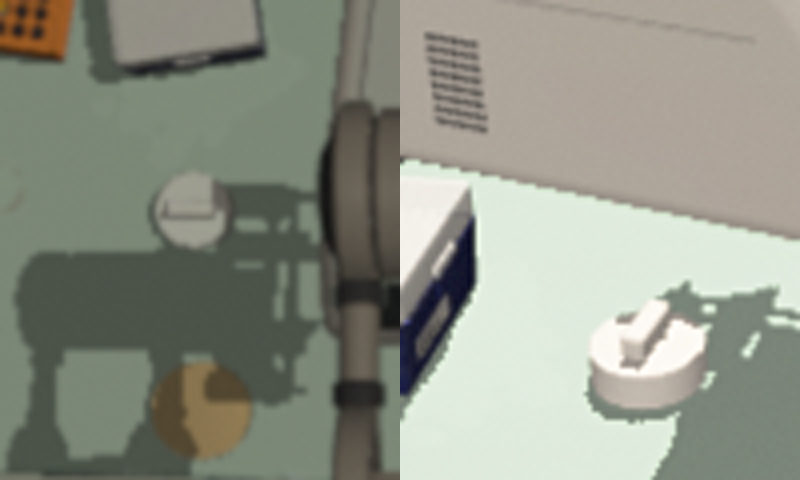

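Request:
step_arm --increments '[{"delta_pos":[5,1,0],"dr":[0,0,0],"fingers":0},{"delta_pos":[10,2,0],"dr":[0,0,0],"fingers":0},{"delta_pos":[15,3,0],"dr":[0,0,0],"fingers":0},{"delta_pos":[20,4,0],"dr":[0,0,0],"fingers":0},{"delta_pos":[24.7,4.8,0],"dr":[0,0,0],"fingers":0}]'

```text
time: 20.95
tool_pos: [0.5897, 0.3459, 0.2737]
tool_rot: [-3.142, 0.0, 1.57]
contact_force: [0.5, -1.4, 0.8]
opening: 0.0456
grip_force: 0.0
```

Request:
step_arm --increments '[{"delta_pos":[0,0,5],"dr":[0,0,0],"fingers":0},{"delta_pos":[0,0,10],"dr":[0,0,0],"fingers":0},{"delta_pos":[0,0,15],"dr":[0,0,0],"fingers":0},{"delta_pos":[0,0,19.5],"dr":[0,0,0],"fingers":0},{"delta_pos":[0,0,19.5],"dr":[0,0,0],"fingers":0}]'

```text
time: 21.58
tool_pos: [0.5871, 0.3432, 0.0747]
tool_rot: [-3.134, 0.004, 1.57]
contact_force: [-0.6, 0.2, 0.7]
opening: 0.0458
grip_force: 0.0
```

Request:
step_arm --increments '[{"delta_pos":[0,0,2],"dr":[0,0,0],"fingers":0},{"delta_pos":[0,0,4],"dr":[0,0,0],"fingers":0},{"delta_pos":[0,0,5],"dr":[0,0,0],"fingers":0},{"delta_pos":[0,0,5],"dr":[0,0,0],"fingers":0},{"delta_pos":[0,0,5],"dr":[0,0,0],"fingers":0}]'

```text
time: 22.2
tool_pos: [0.5902, 0.3454, 0.0302]
tool_rot: [3.139, -0.001, 1.57]
contact_force: [0.1, -0.4, -0.0]
opening: 0.0459
grip_force: 0.0
```

```bash
python3 -c "
from h import *
go(.589,.346,.025)"
```

```text
tcp [0.5902 0.3454 0.0302] yaw [ 1.7988e+02 -5.0000e-02  8.9970e+01] F [ 0.1 -0.4 -0. ] op 0.0459 t 22.2
d cm [ 0.06 -0.12  0.52] dr [ 0.12 -0.05 -0.03]
```

Request:
step_arm --increments '[{"delta_pos":[0,-0.1,0.5],"dr":[0,0,0],"fingers":0},{"delta_pos":[0,-0.1,0.5],"dr":[0,0,0],"fingers":0},{"delta_pos":[0,-0.1,0.5],"dr":[0,0,0],"fingers":0.5},{"delta_pos":[0,-0.1,0.5],"dr":[0,0,0],"fingers":1},{"delta_pos":[0,-0.1,0.5],"dr":[0,0,0],"fingers":1}]' --newtons 30

```text
time: 22.82
tool_pos: [0.5884, 0.3451, 0.0238]
tool_rot: [3.141, -0.0, 1.57]
contact_force: [0.9, -0.9, -0.4]
opening: 0.0207
grip_force: 0.3
```

Request:
step_arm --increments '[{"delta_pos":[0,0,0],"dr":[0,0,0],"fingers":1},{"delta_pos":[0,0,0],"dr":[0,0,0],"fingers":1},{"delta_pos":[0,0,0],"dr":[0,0,0],"fingers":1},{"delta_pos":[0,0,-0.1],"dr":[0,0,0],"fingers":1},{"delta_pos":[0,0,-2],"dr":[0,0,0],"fingers":1}]'

```text
time: 23.45
tool_pos: [0.5869, 0.3445, 0.0425]
tool_rot: [-3.137, 0.002, 1.57]
contact_force: [0.2, 1.4, -1.2]
opening: 0.0142
grip_force: 30.0
```

Request:
step_arm --increments '[{"delta_pos":[0,0,-5],"dr":[0,0,0],"fingers":1},{"delta_pos":[0,0,-10],"dr":[0,0,0],"fingers":1},{"delta_pos":[0,0,-15],"dr":[0,0,0],"fingers":1},{"delta_pos":[0,0,-20],"dr":[0,0,0],"fingers":1},{"delta_pos":[0,0,-25],"dr":[0,0,0],"fingers":1}]'

```text
time: 24.08
tool_pos: [0.5878, 0.3449, 0.297]
tool_rot: [3.14, -0.001, 1.57]
contact_force: [1.3, 0.2, -1.8]
opening: 0.014
grip_force: 30.0
```

Request:
step_arm --increments '[{"delta_pos":[-5,-1,0],"dr":[0,0,0],"fingers":1},{"delta_pos":[-10,-2,0],"dr":[0,0,0],"fingers":1},{"delta_pos":[-15,-3,0],"dr":[0,0,0],"fingers":1},{"delta_pos":[-20,-4,0],"dr":[0,0,0],"fingers":1},{"delta_pos":[-25.5,-5,0],"dr":[0,0,0],"fingers":1}]'

```text
time: 24.7
tool_pos: [0.5374, 0.0887, 0.2952]
tool_rot: [3.14, 0.0, 1.571]
contact_force: [2.2, -0.9, -1.0]
opening: 0.0133
grip_force: 30.0
```

Request:
step_arm --increments '[{"delta_pos":[-5.5,-1,0],"dr":[0,0,0],"fingers":1},{"delta_pos":[-11,-2,0],"dr":[0,0,0],"fingers":1},{"delta_pos":[-16.5,-3,0],"dr":[0,0,0],"fingers":1},{"delta_pos":[-22,-4,0],"dr":[0,0,0],"fingers":1},{"delta_pos":[-27.5,-5,0],"dr":[0,0,0],"fingers":1}]'

```text
time: 25.32
tool_pos: [0.4873, -0.1864, 0.2953]
tool_rot: [3.14, 0.001, 1.57]
contact_force: [0.4, -0.3, -2.0]
opening: 0.0139
grip_force: 30.0
```

Request:
step_arm --increments '[{"delta_pos":[-4,-0.2,0],"dr":[0,0,0],"fingers":1},{"delta_pos":[-7.1,-0.4,4],"dr":[0,0,0],"fingers":1},{"delta_pos":[-7.1,-0.4,9],"dr":[0,0,0],"fingers":1},{"delta_pos":[-7.1,-0.4,14],"dr":[0,0,0],"fingers":1},{"delta_pos":[-7.1,-0.4,15],"dr":[0,0,0],"fingers":1}]'

```text
time: 25.95
tool_pos: [0.4825, -0.2549, 0.142]
tool_rot: [-3.137, -0.003, 1.57]
contact_force: [-0.8, 0.2, -1.4]
opening: 0.0139
grip_force: 30.0
```

Request:
step_arm --increments '[{"delta_pos":[0,0,0],"dr":[0,0,0],"fingers":1},{"delta_pos":[0,0,3],"dr":[0,0,0],"fingers":1},{"delta_pos":[0,0,6],"dr":[0,0,0],"fingers":1},{"delta_pos":[0,0,7],"dr":[0,0,0],"fingers":1},{"delta_pos":[0,0,7],"dr":[0,0,0],"fingers":1}]'

```text
time: 26.58
tool_pos: [0.4849, -0.2563, 0.0751]
tool_rot: [3.14, 0.001, 1.571]
contact_force: [-0.2, -0.5, -0.0]
opening: 0.0138
grip_force: 30.0
```

```bash
python3 -c "
from h import *
go(.4837,-.2562,.069)
b=viewer.read_camera('side')[:,:,::-1]; cv2.imwrite('pics/raw10.png',b)
print(px('side',(.4837,-.255,.05)),px('side',(.4837+.032,-.255,.06)),px('side',(.4837-.032,-.255,.06)))
for v in range(170,190,2): print(v,b[v,280:325].min(1).tolist())"
```

```text
tcp [ 0.4849 -0.2563  0.0751] yaw [1.7991e+02 7.0000e-02 8.9980e+01] F [-0.2 -0.5 -0. ] op 0.0138 t 26.575
d cm [ 0.01 -0.12  0.61] dr [ 0.09  0.07 -0.02]
[306.35882416 182.10630254] [296.93849019 178.26883122] [316.111176   180.26623974]
170 [99, 53, 25, 21, 24, 31, 37, 43, 51, 52, 54, 70, 88, 110, 125, 129, 135, 166, 186, 164, 149, 148, 134, 91, 111, 209, 245, 227, 146, 133, 146, 149, 142, 122, 96, 90, 103, 108, 111, 123, 142, 146, 137, 137, 135]
172 [62, 33, 23, 20, 28, 52, 92, 126, 133, 111, 123, 166, 194, 196, 208, 221, 222, 222, 221, 202, 176, 151, 133, 149, 207, 225, 225, 189, 129, 145, 148, 150, 160, 191, 196, 141, 115, 117, 148, 161, 125, 131, 134, 134, 135]
174 [102, 51, 32, 30, 40, 60, 75, 77, 75, 74, 85, 127, 187, 223, 222, 221, 212, 220, 243, 235, 190, 158, 134, 138, 175, 180, 175, 144, 109, 143, 149, 191, 238, 244, 239, 202, 131, 127, 171, 209, 166, 111, 103, 116, 125]
176 [86, 94, 78, 70, 89, 122, 133, 132, 128, 121, 115, 145, 213, 241, 239, 238, 215, 139, 139, 139, 136, 137, 135, 141, 157, 175, 184, 182, 189, 144, 137, 137, 142, 167, 198, 181, 137, 134, 177, 221, 224,
[... 612 characters left out ...]
4, 173, 172, 169, 165, 161, 152, 135, 122, 120, 97, 87, 82, 88, 101, 122, 135, 133]
184 [41, 40, 36, 37, 56, 88, 95, 89, 98, 118, 162, 211, 243, 249, 232, 158, 101, 116, 137, 138, 138, 135, 132, 146, 155, 158, 156, 158, 157, 150, 140, 129, 118, 104, 88, 102, 108, 59, 23, 17, 20, 42, 97, 133, 133]
186 [42, 38, 40, 37, 37, 39, 87, 113, 82, 98, 132, 140, 140, 142, 138, 137, 144, 142, 135, 120, 108, 102, 102, 98, 89, 91, 82, 75, 70, 73, 72, 70, 69, 69, 72, 96, 104, 52, 24, 22, 25, 57, 106, 131, 126]
188 [43, 43, 41, 40, 36, 32, 41, 88, 129, 134, 148, 143, 136, 135, 134, 145, 173, 173, 155, 107, 86, 97, 96, 84, 71, 71, 71, 71, 72, 71, 72, 72, 71, 71, 72, 70, 60, 33, 21, 26, 25, 59, 105, 135, 135]
```

Request:
step_arm --increments '[{"delta_pos":[0,-0.1,0.2],"dr":[0,0,0],"fingers":1},{"delta_pos":[0,-0.1,0.5],"dr":[0,0,0],"fingers":1},{"delta_pos":[0,-0.1,0.7],"dr":[0,0,0],"fingers":1},{"delta_pos":[0,-0.1,0.9],"dr":[0,0,0],"fingers":1},{"delta_pos":[0,-0.1,0.9],"dr":[0,0,0],"fingers":1}]'

```text
time: 27.25
tool_pos: [0.4833, -0.2561, 0.0653]
tool_rot: [3.141, 0.001, 1.57]
contact_force: [-1.2, 0.1, 4.9]
opening: 0.0137
grip_force: 30.0
```

Request:
step_arm --increments '[{"delta_pos":[0,0,0.2],"dr":[0,0,0],"fingers":1},{"delta_pos":[0,0,0.4],"dr":[0,0,0],"fingers":1},{"delta_pos":[0,0,0.6],"dr":[0,0,0],"fingers":1},{"delta_pos":[0,0,0.8],"dr":[0,0,0],"fingers":1},{"delta_pos":[0,0,0.8],"dr":[0,0,0],"fingers":1}]'

```text
time: 27.88
tool_pos: [0.4834, -0.2562, 0.0586]
tool_rot: [3.14, 0.001, 1.57]
contact_force: [-4.3, 1.4, 16.0]
opening: 0.0141
grip_force: 30.0
```

Request:
step_arm --increments '[{"delta_pos":[0,0,0.2],"dr":[0,0,0],"fingers":1},{"delta_pos":[0,0,0.4],"dr":[0,0,0],"fingers":1},{"delta_pos":[0,0,0.4],"dr":[0,0,0],"fingers":1},{"delta_pos":[0,0,0.4],"dr":[0,0,0],"fingers":1},{"delta_pos":[0,0,0.4],"dr":[0,0,0],"fingers":1}]'

```text
time: 28.5
tool_pos: [0.4836, -0.2566, 0.0575]
tool_rot: [3.139, 0.003, 1.571]
contact_force: [-11.0, 4.6, 40.0]
opening: 0.0135
grip_force: 30.1
```

Request:
step_arm --increments '[{"delta_pos":[0,0,-0.4],"dr":[0,0,0],"fingers":1},{"delta_pos":[0,0,-0.4],"dr":[0,0,0],"fingers":0.3},{"delta_pos":[0,0,-0.4],"dr":[0,0,0],"fingers":0.3},{"delta_pos":[0,0,-0.4],"dr":[0,0,0],"fingers":0.3},{"delta_pos":[0,0,-1],"dr":[0,0,0],"fingers":0.3}]'

```text
time: 29.12
tool_pos: [0.4828, -0.2557, 0.0621]
tool_rot: [-3.14, -0.001, 1.57]
contact_force: [0.3, 1.0, -0.2]
opening: 0.0322
grip_force: 0.0
```

Request:
step_arm --increments '[{"delta_pos":[0,0,-3],"dr":[0,0,0],"fingers":0.1},{"delta_pos":[0,0,-8],"dr":[0,0,0],"fingers":0.1},{"delta_pos":[-1,-3,-8],"dr":[0,0,0],"fingers":0.1},{"delta_pos":[-2.5,-8,-8],"dr":[0,0,0],"fingers":0.1},{"delta_pos":[-2.5,-8,-8],"dr":[0,0,0],"fingers":0.1}]'

```text
time: 29.75
tool_pos: [0.4004, -0.281, 0.1425]
tool_rot: [-3.14, -0.001, 1.567]
contact_force: [0.7, 0.4, 1.1]
opening: 0.0413
grip_force: 0.0
```

```bash
python3 -c "
from h import *
go(.4020,-.2835,.09)
a=viewer.read_camera('top')[:,:,::-1]; b=viewer.read_camera('side')[:,:,::-1]; inwell(a); knobs(a)
print(px('side',(.402,-.2835,.1)))
for v in (172,174,176,178,180): print(v,b[v,305:350].max(1).tolist())"
```

```text
tcp [ 0.4004 -0.281   0.1425] yaw [-1.7989e+02 -7.0000e-02  8.9810e+01] F [0.7 0.4 1.1] op 0.0413 t 29.75
d cm [-0.25  0.17  5.25] dr [-0.11 -0.07 -0.19]
well 1 frac 0.4213421342134213 [ 0.5021 -0.172   0.057 ]
well 2 frac 0.7086324314375115 [ 0.4822 -0.2577  0.057 ]
knob 0 (np.float64(369.1), np.float64(195.8)) [ 0.5513 -0.2138] r 0.0583 open 0.08 [366 194   6   4  16]
knob 2 (np.float64(392.1), np.float64(217.9)) [ 0.4832 -0.2878] r 0.0283 open -0.702 [391 214   4   9  25]
knob 2 (np.float64(392.1), np.float64(233.4)) [ 0.4342 -0.2883] r 0.0227 open 1.877 [388 228   7  12  65]
knob 1 (np.float64(337.1), np.float64(237.5)) [ 0.4173 -0.1145] r 0.0543 open 2.239 [335 236   5   4  18]
[333.36462828 167.30016022]
172 [236, 236, 237, 236, 236, 236, 236, 237, 238, 223, 152, 120, 122, 161, 180, 131, 135, 139, 140, 140, 141, 139, 140, 140, 140, 117, 62, 35, 34, 57, 107, 139, 139, 140, 140, 139, 145, 137, 133, 142, 140, 144, 141, 133, 146]
174 [237, 248, 250, 248, 240, 236, 236, 237, 237, 224, 158, 131, 134, 188, 232, 184, 119, 105, 104, 102, 103, 119, 138, 139, 140, 134, 121, 106, 101, 119, 129, 137, 139, 137, 130, 115, 115, 143, 157, 169, 184, 165, 173, 195, 199]
176 [252, 254, 253, 235, 201, 232, 238, 237, 238, 219, 146, 130, 139, 194, 239, 240, 236, 228, 214, 200, 171, 145, 124, 118, 120, 119, 118, 115, 117, 117, 119, 121, 141, 164, 193, 209, 214, 217, 217, 216, 218, 217, 216, 186, 162]
178 [217, 194, 172, 155, 221, 254, 252, 251, 249, 230, 162, 136, 138, 200, 240, 238, 238, 239, 239, 238, 239, 240, 239, 239, 239, 235, 232, 231, 234, 238, 239, 238, 238, 238, 239, 238, 238, 238, 237, 237, 238, 238, 226, 182, 195]
180 [192, 191, 179, 204, 250, 253, 252, 252, 253, 254, 249, 192, 149, 214, 252, 252, 250, 244, 208, 153, 162, 189, 212, 232, 237, 238, 237, 237, 237, 237, 237, 238, 237, 238, 237, 238, 238, 237, 237, 238, 238, 234, 213, 206, 225]
```

Request:
step_arm --increments '[{"delta_pos":[0,0.1,2],"dr":[0,0,0],"fingers":0.1},{"delta_pos":[0,0.1,4],"dr":[0,0,0],"fingers":0.1},{"delta_pos":[0,0.1,5.2],"dr":[0,0,0],"fingers":0.1},{"delta_pos":[0,0.1,5.2],"dr":[0,0,0],"fingers":0.4},{"delta_pos":[0,0.1,5.2],"dr":[0,0,0],"fingers":1}]' --newtons 8

```text
time: 30.48
tool_pos: [0.4046, -0.2811, 0.0912]
tool_rot: [3.141, 0.001, 1.571]
contact_force: [-0.6, 0.2, 0.0]
opening: 0.0258
grip_force: 0.0
```

Request:
step_arm --increments '[{"delta_pos":[0,0,0],"dr":[0,0,0],"fingers":1},{"delta_pos":[0,0,0],"dr":[0,0,0],"fingers":1},{"delta_pos":[0,0,0],"dr":[0,0,0],"fingers":1},{"delta_pos":[0,0,0],"dr":[0,0,0],"fingers":1},{"delta_pos":[0,0,0],"dr":[0,0,0],"fingers":1}]'

```text
time: 31.1
tool_pos: [0.4021, -0.2801, 0.0911]
tool_rot: [-3.138, -0.002, 1.571]
contact_force: [-7.9, 1.2, 4.4]
opening: 0.0152
grip_force: 8.0
```

Request:
step_arm --increments '[{"delta_pos":[0.8,0.1,0],"dr":[0,0,0],"fingers":1},{"delta_pos":[1.8,0.6,0],"dr":[0,0,0],"fingers":1},{"delta_pos":[2.8,1.3,0],"dr":[0,0,0],"fingers":1},{"delta_pos":[3.55,2.2,0],"dr":[0,0,0],"fingers":1},{"delta_pos":[4.1,3.3,0],"dr":[0,0,0],"fingers":1}]'

```text
time: 31.72
tool_pos: [0.4356, -0.238, 0.0907]
tool_rot: [-3.138, -0.003, 1.57]
contact_force: [-4.5, 3.2, 0.9]
opening: 0.0154
grip_force: 8.0
```

```bash
python3 -c "
from h import *
go(.4902,-.2476,.09)"
```

```text
tcp [ 0.4356 -0.238   0.0907] yaw [-1.7979e+02 -1.7000e-01  8.9960e+01] F [-4.5  3.2  0.9] op 0.0154 t 31.725
d cm [-0.96  5.47  0.05] dr [-0.21 -0.17 -0.04]
```

Request:
step_arm --increments '[{"delta_pos":[0.1,1.0,0],"dr":[0,0,0],"fingers":1},{"delta_pos":[0.1,2.1,0],"dr":[0,0,0],"fingers":1},{"delta_pos":[0.0,3.3,0],"dr":[0,0,0],"fingers":1},{"delta_pos":[-0.4,4.4,0],"dr":[0,0,0],"fingers":1},{"delta_pos":[-1.1,5.6,0],"dr":[0,0,0],"fingers":1}]'

```text
time: 32.35
tool_pos: [0.4922, -0.2501, 0.0905]
tool_rot: [-3.138, -0.002, 1.57]
contact_force: [-15.3, 8.5, 4.2]
opening: 0.0184
grip_force: 7.9
```

Request:
step_arm --increments '[{"delta_pos":[0,0.1,0],"dr":[0,0,0],"fingers":1},{"delta_pos":[0,0.1,0],"dr":[0,0,0],"fingers":1},{"delta_pos":[0,0.1,0],"dr":[0,0,0],"fingers":1},{"delta_pos":[0,0.1,0],"dr":[0,0,0],"fingers":1},{"delta_pos":[0,0.1,0],"dr":[0,0,0],"fingers":1}]'

```text
time: 32.98
tool_pos: [0.4905, -0.2503, 0.0902]
tool_rot: [-3.133, -0.003, 1.571]
contact_force: [-14.7, 2.7, 4.5]
opening: 0.0153
grip_force: 8.0
```

Request:
step_arm --increments '[{"delta_pos":[0,-0.3,0],"dr":[0,0,0],"fingers":0.1},{"delta_pos":[0,-0.3,0],"dr":[0,0,0],"fingers":0.1},{"delta_pos":[0,-0.3,0],"dr":[0,0,0],"fingers":0.1},{"delta_pos":[0,-0.3,-1],"dr":[0,0,0],"fingers":0.1},{"delta_pos":[0,-0.3,-5],"dr":[0,0,0],"fingers":0.1}]'

```text
time: 33.6
tool_pos: [0.4902, -0.2502, 0.14]
tool_rot: [-3.138, -0.002, 1.57]
contact_force: [0.4, -1.4, -0.8]
opening: 0.0413
grip_force: 0.0
```

```bash
python3 -c "
from h import *
go(.4165,-.1225,.14)"
```

```text
tcp [ 0.4902 -0.2502  0.14  ] yaw [-1.798e+02 -1.400e-01  8.998e+01] F [ 0.4 -1.4 -0.8] op 0.0413 t 33.6
d cm [12.77 -7.37  0.05] dr [-0.2  -0.14 -0.02]
```

Request:
step_arm --increments '[{"delta_pos":[4,-2.3,0],"dr":[0,0,0],"fingers":0.1},{"delta_pos":[8,-4.6,0],"dr":[0,0,0],"fingers":0.1},{"delta_pos":[12.8,-7.3,0],"dr":[0,0,0],"fingers":0.1},{"delta_pos":[12.8,-7.3,0],"dr":[0,0,0],"fingers":0.1},{"delta_pos":[12.8,-7.3,0],"dr":[0,0,0],"fingers":0.1}]'

```text
time: 34.22
tool_pos: [0.4193, -0.1235, 0.1417]
tool_rot: [3.139, 0.002, 1.571]
contact_force: [0.0, -0.5, 0.2]
opening: 0.0414
grip_force: 0.0
```

Request:
step_arm --increments '[{"delta_pos":[0,0,2],"dr":[0,0,0],"fingers":0.1},{"delta_pos":[0,0,4],"dr":[0,0,0],"fingers":0.1},{"delta_pos":[0,0,5],"dr":[0,0,0],"fingers":0.1},{"delta_pos":[0,0,5],"dr":[0,0,0],"fingers":0.4},{"delta_pos":[0,0,5],"dr":[0,0,0],"fingers":1}]'

```text
time: 34.85
tool_pos: [0.4187, -0.1234, 0.0912]
tool_rot: [3.141, 0.001, 1.57]
contact_force: [0.8, 0.7, 0.4]
opening: 0.0257
grip_force: 0.0
```

Request:
step_arm --increments '[{"delta_pos":[0,0,0],"dr":[0,0,0],"fingers":1},{"delta_pos":[0,0,0],"dr":[0,0,0],"fingers":1},{"delta_pos":[0,0,0],"dr":[0,0,0],"fingers":1},{"delta_pos":[0,0,0],"dr":[0,0,0],"fingers":1},{"delta_pos":[0,0,0],"dr":[0,0,0],"fingers":1}]'

```text
time: 35.48
tool_pos: [0.4176, -0.1227, 0.0911]
tool_rot: [-3.141, -0.0, 1.571]
contact_force: [-5.0, -0.1, 5.9]
opening: 0.0147
grip_force: 8.0
```

Request:
step_arm --increments '[{"delta_pos":[-1.2,0,0],"dr":[0,0,0],"fingers":1},{"delta_pos":[-2.35,0.3,0],"dr":[0,0,0],"fingers":1},{"delta_pos":[-3.4,0.85,0],"dr":[0,0,0],"fingers":1},{"delta_pos":[-4.35,1.6,0],"dr":[0,0,0],"fingers":1},{"delta_pos":[-5.1,2.5,0],"dr":[0,0,0],"fingers":1}]'

```text
time: 36.1
tool_pos: [0.4394, -0.1749, 0.0901]
tool_rot: [-3.133, 0.001, 1.572]
contact_force: [-16.0, -10.8, 4.1]
opening: 0.0347
grip_force: 8.5
```

Request:
step_arm --increments '[{"delta_pos":[-0.55,1.05,0],"dr":[0,0,0],"fingers":1},{"delta_pos":[-0.9,2.2,0],"dr":[0,0,0],"fingers":1},{"delta_pos":[-0.95,3.4,0],"dr":[0,0,0],"fingers":1},{"delta_pos":[-0.8,4.5,0],"dr":[0,0,0],"fingers":1},{"delta_pos":[-0.4,5.6,0],"dr":[0,0,0],"fingers":1}]'

```text
time: 36.72
tool_pos: [0.4903, -0.1915, 0.0902]
tool_rot: [-3.121, 0.024, 1.586]
contact_force: [-51.1, -85.7, 1.3]
opening: 0.0915
grip_force: 48.2
```

Request:
step_arm --increments '[{"delta_pos":[0.4,-1,0],"dr":[0,0,0],"fingers":-0.9},{"delta_pos":[0.4,-1,0],"dr":[0,0,0],"fingers":-0.9},{"delta_pos":[0.4,-1,0],"dr":[0,0,0],"fingers":-0.9},{"delta_pos":[0.4,-1,0],"dr":[0,0,0],"fingers":-0.9},{"delta_pos":[0.4,-1,0],"dr":[0,0,0],"fingers":-0.9}]'

```text
time: 37.35
tool_pos: [0.4782, -0.1839, 0.0896]
tool_rot: [-3.118, 0.015, 1.581]
contact_force: [-45.8, -51.4, 7.1]
opening: 0.0919
grip_force: 33.3
```

```bash
python3 -c "
from h import *
go(.49,-.18,.15)
a=viewer.read_camera('top')[:,:,::-1];b=viewer.read_camera('side')[:,:,::-1]
cv2.imwrite('pics/t11.png',np.hstack([cv2.resize(a[150:260,310:420],(400,400),interpolation=2),cv2.resize(b[120:220,250:350],(400,400),interpolation=2)]))"
```

```text
tcp [ 0.4782 -0.1839  0.0896] yaw [-178.67    0.86   90.58] F [-45.8 -51.4   7.1] op 0.0919 t 37.35
d cm [ 0.29  1.04 -6.07] dr [-1.33  0.87  0.57]
```

View pics/t11.png

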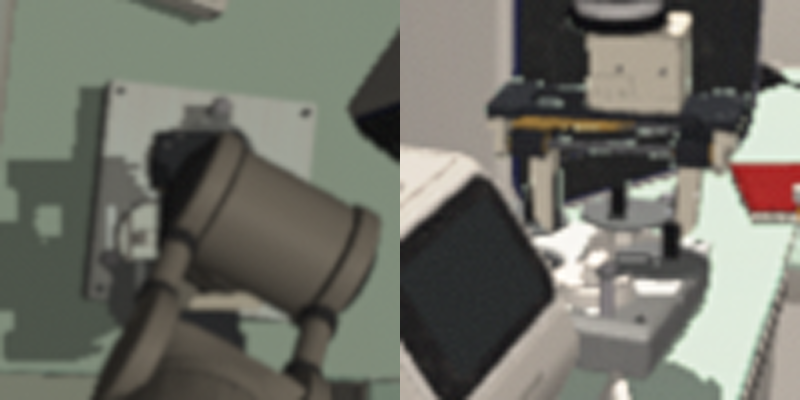

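Request:
step_arm --increments '[{"delta_pos":[0.3,-0.5,0],"dr":[0,0,0],"fingers":-0.9},{"delta_pos":[0.6,-1.2,0],"dr":[0,0,0],"fingers":-0.9},{"delta_pos":[0.9,-2,0],"dr":[0,0,0],"fingers":-0.9},{"delta_pos":[0.9,-2,0],"dr":[0,0,0],"fingers":-0.9},{"delta_pos":[0.9,-2,0],"dr":[0,0,0],"fingers":-0.9}]'

```text
time: 38.08
tool_pos: [0.463, -0.1659, 0.0896]
tool_rot: [-3.128, 0.001, 1.574]
contact_force: [-21.7, -11.0, 5.6]
opening: 0.0917
grip_force: 11.8
```

Request:
step_arm --increments '[{"delta_pos":[0,-1,0],"dr":[0,0,0],"fingers":-0.9},{"delta_pos":[0,-2,0],"dr":[0,0,0],"fingers":-0.9},{"delta_pos":[0,-2,0],"dr":[0,0,0],"fingers":-0.9},{"delta_pos":[0,-2,0],"dr":[0,0,0],"fingers":-0.9},{"delta_pos":[0,-2,-0.5],"dr":[0,0,0],"fingers":-0.9}]'

```text
time: 38.7
tool_pos: [0.4493, -0.1647, 0.0957]
tool_rot: [-3.141, -0.0, 1.571]
contact_force: [-0.7, -0.3, -0.4]
opening: 0.0867
grip_force: 0.0
```

Request:
step_arm --increments '[{"delta_pos":[0,0,-4],"dr":[0,0,0],"fingers":-0.5},{"delta_pos":[0,0,-9],"dr":[0,0,0],"fingers":-0.2},{"delta_pos":[0,0,-14],"dr":[0,0,0],"fingers":0},{"delta_pos":[5,0,-19],"dr":[0,0,0],"fingers":0},{"delta_pos":[11,0,-20],"dr":[0,0,0],"fingers":0}]'

```text
time: 39.33
tool_pos: [0.4504, -0.0597, 0.2977]
tool_rot: [3.136, 0.002, 1.568]
contact_force: [0.6, -0.0, -0.1]
opening: 0.0468
grip_force: 0.0
```

Request:
step_arm --increments '[{"delta_pos":[6,0,0],"dr":[0,0,0],"fingers":0},{"delta_pos":[12,0,0],"dr":[0,0,0],"fingers":0},{"delta_pos":[18,0,0],"dr":[0,0,0],"fingers":0},{"delta_pos":[23,0,0],"dr":[0,0,0],"fingers":0},{"delta_pos":[23,0,0],"dr":[0,0,0],"fingers":0}]'

```text
time: 39.95
tool_pos: [0.4488, 0.1731, 0.2947]
tool_rot: [3.141, -0.001, 1.576]
contact_force: [-0.3, -0.6, 0.4]
opening: 0.0458
grip_force: 0.0
```

```bash
python3 -c "
from h import *
go(.49,-.18,.15)
a=viewer.read_camera('top')[:,:,::-1];b=viewer.read_camera('side')[:,:,::-1]
cv2.imwrite('pics/raw12t.png',a);cv2.imwrite('pics/raw12s.png',b)
inwell(a);knobs(a)
print('px well1',px('top',(.4915,-.1713,.045)))
np.set_printoptions(linewidth=250)
print(cv2.cvtColor(a,6)[198:246,332:372]//10)"
```

```text
tcp [0.4488 0.1731 0.2947] yaw [ 1.7999e+02 -4.0000e-02  9.0280e+01] F [-0.3 -0.6  0.4] op 0.0458 t 39.95
d cm [-35.34   3.94  14.45] dr [ 0.01 -0.04  0.28]
well 1 frac 0.7352401906857352 [ 0.4901 -0.1718  0.057 ]
well 2 frac 0.0 
knob 0 (np.float64(369.1), np.float64(195.8)) [ 0.5513 -0.2138] r 0.0583 open 0.08 [366 194   6   4  16]
knob 2 (np.float64(379.1), np.float64(216.0)) [ 0.4881 -0.2463] r 0.0585 open 0.024 [376 215   6   3  16]
knob 1 (np.float64(347.1), np.float64(237.1)) [ 0.4194 -0.1459] r 0.0543 open 1.649 [344 236   6   3  15]
px well1 [351.72585204 214.96343006]
[[ 7  8  7 ...  5  6  6]
 [ 8  8  7 ...  8  8  8]
 [ 8  8  7 ...  8  8  8]
 ...
 [ 8  8  8 ... 13 13 13]
 [ 8  8  9 ... 13 13 13]
 [10 10 11 ... 13 13 13]]
```

```bash
python3 -c "
from h import *
b=cv2.imread('pics/raw12s.png')
m=(b.max(2)<70).astype(np.uint8); m[:150]=0;m[210:]=0;m[:,:285]=0;m[:,360:]=0
n,l,st,ce=cv2.connectedComponentsWithStats(m)
for i in range(1,n):
  if st[i,4]>15: print(st[i],ce[i])
for P in ((.4195,-.150,.095),(.49,-.249,.095),(.552,-.2175,.095),(.452,-.1795,.095),(.426,-.155,.095)): print(P,px('side',P))
a=cv2.imread('pics/raw12t.png'); g=cv2.cvtColor(a,6)[205:246,332:372]//10
for r in g: print(' '.join('%2d'%x for x in r))
"
```

```text
[285 150  52  25 758] [305.43403694 157.81662269]
[319 179   4   9  33] [320.36363636 182.81818182]
[285 185   3  12  26] [285.73076923 190.96153846]
(0.4195, -0.15, 0.095) [320.8886879  182.66944901]
(0.49, -0.249, 0.095) [304.601749   169.59110709]
(0.552, -0.2175, 0.095) [283.62366939 170.93335469]
(0.452, -0.1795, 0.095) [312.08999101 178.181477  ]
(0.426, -0.155, 0.095) [319.0410229  181.85857057]
 8  7  6  5  8 12 15 16 16 16 16 16 15 15 14 13 12 11 11 11 11 10 10  9  8  9 10 10 10  9  9 10 11 11 11 11 11 12 12 13
 8  7  6  5  8 13 15 16 16 16 16 15 15 13 11 10 11 12 13 13 13 13 12 11 10 10 11 11 12 12 12 14 14 15 14 14 15 15 15 15
 8  7  6  5  9 13 15 16 16 16 15 15 13 10 10 11 13 15 15 15 15 15 15 14 13 11 10 11 13 14 15 15 16 15 15 14 14 14 14 14
 8  7  6  6 10 14 15 16 16 16 15 13 10 10 13 15 15 15 15 15 16 15 15 15 15 14 12 11 12 14 15 16 15 14 13 12 11 10 10 10
 8  7  6  6 10 14 15 16 16 15 13 10  9 12 15 15 16 15 15 16 15 15 15 16 16 15 15 12 11 13 15 15 13 12 10 10  9  9  8  7
 8  7  5  6 10 14 15 16 15 14 11  9 11 14 15 15 16 15 15 15 16 16 15 15 16 16 15 14 12 11 13 1
[... 3525 characters left out ...]
8  8  8  8  8  8  7  7  6  6  6  7  8  8  8  8  8  9 11 13 13 13 13 13 13 13 13 13 13 13 13 13 13 13
 8  8  8  7  7  8  8  8  8  8  8  8  8  8  8  8  8  8  8  8  8  8  9 10 12 13 13 13 13 13 13 13 13 13 13 13 13 13 13 13
 7  8  7  7  8  8  8  8  8  8  8  8  8  8  8  8  8  8  8  8  8  9 10 12 13 13 13 13 13 13 13 13 13 13 13 13 13 13 13 13
 8  8  8  8  9 10  9  8  8  8  8  8  8  8  8  8  8  8  8  8  9 10 12 13 13 13 13 13 13 13 13 13 13 13 13 13 13 13 13 13
 8  8  9 10 11 12 11 10  9  8  8  8  8  8  8  8  8  8  8  9 10 12 13 13 13 13 13 13 13 13 13 13 13 13 13 13 13 13 13 13
10 10 11 12 13 13 13 12 11 10  9  9  8  8  8  8  9  9 10 11 12 13 13 13 13 13 13 13 13 13 13 13 13 13 13 13 13 13 13 13
```

Request:
step_arm --increments '[{"delta_pos":[-5,-0.5,0],"dr":[0,0,0],"fingers":0.1},{"delta_pos":[-10,-1,0],"dr":[0,0,0],"fingers":0.1},{"delta_pos":[-15,-1.5,0],"dr":[0,0,0],"fingers":0.1},{"delta_pos":[-20,-2,0],"dr":[0,0,0],"fingers":0.1},{"delta_pos":[-25,-2.5,0],"dr":[0,0,0],"fingers":0.1}]' --newtons 15

```text
time: 40.67
tool_pos: [0.4232, -0.0829, 0.2949]
tool_rot: [3.141, 0.001, 1.568]
contact_force: [0.5, 0.5, -0.1]
opening: 0.041
grip_force: 0.0
```

Request:
step_arm --increments '[{"delta_pos":[-4,-0.2,2],"dr":[0,0,0],"fingers":0.1},{"delta_pos":[-7.4,-0.2,6],"dr":[0,0,0],"fingers":0.1},{"delta_pos":[-7.4,-0.2,11],"dr":[0,0,0],"fingers":0.1},{"delta_pos":[-7.4,-0.2,15],"dr":[0,0,0],"fingers":0.1},{"delta_pos":[-7.4,-0.2,15],"dr":[0,0,0],"fingers":0.1}]'

```text
time: 41.3
tool_pos: [0.4198, -0.1543, 0.1427]
tool_rot: [-3.136, -0.003, 1.568]
contact_force: [-0.4, 0.5, 0.4]
opening: 0.0411
grip_force: 0.0
```

```bash
python3 -c "
from h import *
go(.4215,-.151,.09)"
```

```text
tcp [ 0.4198 -0.1543  0.1427] yaw [-1.797e+02 -1.500e-01  8.983e+01] F [-0.4  0.5  0.4] op 0.0411 t 41.3
d cm [0.32 0.2  5.27] dr [-0.3  -0.15 -0.17]
```

Request:
step_arm --increments '[{"delta_pos":[0.4,0,2],"dr":[0,0,0],"fingers":0.1},{"delta_pos":[0.4,0,4],"dr":[0,0,0],"fingers":0.1},{"delta_pos":[0.4,0,5.2],"dr":[0,0,0],"fingers":0.1},{"delta_pos":[0.4,0,5.2],"dr":[0,0,0],"fingers":0.4},{"delta_pos":[0.4,0,5.2],"dr":[0,0,0],"fingers":1}]'

```text
time: 41.92
tool_pos: [0.4227, -0.1504, 0.0935]
tool_rot: [3.14, 0.001, 1.57]
contact_force: [-0.9, -0.7, -0.6]
opening: 0.0256
grip_force: 0.0
```

Request:
step_arm --increments '[{"delta_pos":[0,0,0],"dr":[0,0,0],"fingers":1},{"delta_pos":[0,0,0],"dr":[0,0,0],"fingers":1},{"delta_pos":[0,0,0],"dr":[0,0,0],"fingers":1},{"delta_pos":[0,0,0],"dr":[0,0,0],"fingers":1},{"delta_pos":[0,0,0],"dr":[0,0,0],"fingers":1}]'

```text
time: 42.55
tool_pos: [0.4199, -0.1501, 0.0931]
tool_rot: [-3.137, 0.0, 1.571]
contact_force: [-10.1, -2.7, 7.4]
opening: 0.0149
grip_force: 15.0
```

Request:
step_arm --increments '[{"delta_pos":[-0.45,0.1,0],"dr":[0,0,0],"fingers":1},{"delta_pos":[-0.9,0.4,0],"dr":[0,0,0],"fingers":1},{"delta_pos":[-1.65,1.05,0],"dr":[0,0,0],"fingers":1},{"delta_pos":[-1.65,1.05,0],"dr":[0,0,0],"fingers":1},{"delta_pos":[-1.65,1.05,0],"dr":[0,0,0],"fingers":1}]'

```text
time: 43.18
tool_pos: [0.43, -0.1681, 0.0931]
tool_rot: [-3.136, 0.003, 1.572]
contact_force: [-14.9, -10.6, 6.8]
opening: 0.0146
grip_force: 15.0
```

Request:
step_arm --increments '[{"delta_pos":[-0.5,0.3,0],"dr":[0,0,0],"fingers":1},{"delta_pos":[-0.9,0.7,0],"dr":[0,0,0],"fingers":1},{"delta_pos":[-1.45,1.8,0],"dr":[0,0,0],"fingers":1},{"delta_pos":[-1.8,2.95,0],"dr":[0,0,0],"fingers":1},{"delta_pos":[-1.8,2.95,0],"dr":[0,0,0],"fingers":1}]'

```text
time: 43.8
tool_pos: [0.4624, -0.1859, 0.093]
tool_rot: [3.141, 0.003, 1.571]
contact_force: [-1.8, -5.5, 0.5]
opening: 0.0152
grip_force: 15.0
```

Request:
step_arm --increments '[{"delta_pos":[0.1,1.1,0],"dr":[0,0,0],"fingers":1},{"delta_pos":[0.3,2.2,0],"dr":[0,0,0],"fingers":1},{"delta_pos":[0.7,3.2,0],"dr":[0,0,0],"fingers":1},{"delta_pos":[0.9,3.6,0],"dr":[0,0,0],"fingers":1},{"delta_pos":[0.9,3.6,0],"dr":[0,0,0],"fingers":1}]'

```text
time: 44.42
tool_pos: [0.4966, -0.1769, 0.0929]
tool_rot: [-3.139, 0.003, 1.572]
contact_force: [-8.7, -9.7, 3.2]
opening: 0.0153
grip_force: 15.0
```

Request:
step_arm --increments '[{"delta_pos":[0,0.2,0],"dr":[0,0,0],"fingers":1},{"delta_pos":[-0.1,-0.1,0],"dr":[0,0,0],"fingers":0.1},{"delta_pos":[-0.1,-0.1,0],"dr":[0,0,0],"fingers":0.1},{"delta_pos":[-0.1,-0.1,0],"dr":[0,0,0],"fingers":0.1},{"delta_pos":[-0.1,-0.1,-4],"dr":[0,0,0],"fingers":0.1}]'

```text
time: 45.05
tool_pos: [0.4956, -0.1753, 0.1306]
tool_rot: [-3.136, -0.003, 1.571]
contact_force: [-0.1, -0.2, -0.3]
opening: 0.0407
grip_force: 0.0
```

Request:
step_arm --increments '[{"delta_pos":[0,0,-5],"dr":[0,0,0],"fingers":0.1},{"delta_pos":[0,0,-10],"dr":[0,0,0],"fingers":0.1},{"delta_pos":[3,-2,-15],"dr":[0,0,0],"fingers":0.1},{"delta_pos":[8,-4,-15],"dr":[0,0,0],"fingers":0.1},{"delta_pos":[13,-6,-15],"dr":[0,0,0],"fingers":0.1}]'

```text
time: 45.68
tool_pos: [0.4367, -0.045, 0.2831]
tool_rot: [3.14, -0.0, 1.57]
contact_force: [0.6, -0.2, 0.2]
opening: 0.0414
grip_force: 0.0
```

Request:
step_arm --increments '[{"delta_pos":[5,0,0],"dr":[0,0,0],"fingers":0.1},{"delta_pos":[10,0,0],"dr":[0,0,0],"fingers":0.1},{"delta_pos":[15,0,0],"dr":[0,0,0],"fingers":0.1},{"delta_pos":[20,0,0],"dr":[0,0,0],"fingers":0.1},{"delta_pos":[20,0,0],"dr":[0,0,0],"fingers":0.1}]'

```text
time: 46.3
tool_pos: [0.4367, 0.1566, 0.2824]
tool_rot: [3.142, -0.001, 1.576]
contact_force: [-0.5, -0.1, -0.1]
opening: 0.0416
grip_force: 0.0
```

```bash
python3 -c "
from h import *
go(.552,-.2185,.15)
a=viewer.read_camera('top')[:,:,::-1];b=viewer.read_camera('side')[:,:,::-1]
cv2.imwrite('pics/raw13t.png',a);cv2.imwrite('pics/raw13s.png',b)
knobs(a)
# cover discs: centroid of dark grey blobs near each closed position, height .082
g=cv2.cvtColor(a,6); 
for i in range(3):
    w=dock(i)[0]; print(i,'disc centre expected',px('top',(*w,.082)).round(1))
s=g[183:236,338:392]//10
for r in s: print(''.join('%3d'%x for x in r))
"
```

```text
tcp [0.4367 0.1566 0.2824] yaw [ 1.800e+02 -5.000e-02  9.028e+01] F [-0.5 -0.1 -0.1] op 0.0416 t 46.3
d cm [-37.58  11.34  13.21] dr [ 0.   -0.05  0.28]
knob 0 (np.float64(369.1), np.float64(195.8)) [ 0.5513 -0.2138] r 0.0583 open 0.08 [366 194   6   4  16]
knob 1 (np.float64(357.1), np.float64(213.5)) [ 0.4943 -0.1764] r 0.0551 open -0.014 [354 212   6   4  18]
knob 2 (np.float64(379.1), np.float64(216.0)) [ 0.4881 -0.2463] r 0.0585 open 0.024 [376 215   6   3  16]
0 disc centre expected [368.9 193.8]
1 disc centre expected [353.8 214.8]
2 disc centre expected [379.7 217.6]
  6 11 14 15 15 15 15 15 15 15 15 15 15 15 15 15 15 15 15 15 15 13 10  9  8  8  8  9  9  9  8  8  8  9  9 12 14 15 15 15 15 15 15 15 15 15 15 15 15 15 15 15 15 15
  7 11 15 15 15 15 15 15 15 15 15 15 15 15 15 15 15 15 15 14 13 12  9  8  8  8  8  8  8  8  8  8  8  9  9 10 12 13 15 15 15 15 15 15 15 15 15 15 15 15 15 15 15 15
  7 12 15 15 15 15 15 15 15 15 15 15 15 15 15 15 15 14 12 11 10  9  9  8  8  8  8  8  8  8  8  8  8  8  8  8  9 10 13 15 15 15 15 15 15 15 15 15 15 15 15 15 15 15
  7 12 15 15 15 15 15 15 15 1
[... 7420 characters left out ...]
 15 15 15 15 15 15 15 15 15 15 15 15 15 15 15 15
 11 11 11 12 13 13 13 13 13 14 14 14 15 15 15 15 15 15 15 15 15 15 15 15 15 15 15 15 15 15 15 15 15 15 15 15 15 15 15 15 15 15 15 15 15 15 15 16 15 15 15 15 15 15
 10 10 10 10 10 10  9 10 10 11 11 12 12 13 13 13 13 14 14 14 15 15 15 15 15 15 15 15 15 15 15 15 15 15 15 15 15 15 15 15 15 15 15 15 15 15 15 15 15 15 14 14 15 15
 12 12 12 12 12 11 10 10 10 10  9  8  9  9  9  9 10 11 11 11 12 12 13 13 13 13 14 14 15 15 15 15 15 15 15 15 15 15 15 15 15 15 15 15 16 15 16 16 15 13 11 11 14 14
 13 13 13 13 13 12 12 12 12 12 11 10 10 10 10 10 10 10 10 10  9  9  9  9 10 10 11 11 12 13 13 13 13 13 14 14 14 15 15 15 15 15 15 15 15 15 15 16 15 12  9 10 14 14
```

Request:
step_arm --increments '[{"delta_pos":[-5.5,0,0],"dr":[0,0,0],"fingers":1},{"delta_pos":[-11,0,0],"dr":[0,0,0],"fingers":1},{"delta_pos":[-16.5,0,0],"dr":[0,0,0],"fingers":1},{"delta_pos":[-22,1,0],"dr":[0,0,0],"fingers":1},{"delta_pos":[-27,4,0],"dr":[0,0,0],"fingers":1}]'

```text
time: 47.02
tool_pos: [0.4762, -0.1198, 0.2833]
tool_rot: [3.141, 0.001, 1.567]
contact_force: [0.8, 0.2, 0.1]
opening: 0.0007
grip_force: 0.0
```

Request:
step_arm --increments '[{"delta_pos":[-4,4,0],"dr":[0,0,0],"fingers":1},{"delta_pos":[-6.2,7.6,2],"dr":[0,0,0],"fingers":1},{"delta_pos":[-6.2,7.6,7],"dr":[0,0,0],"fingers":1},{"delta_pos":[-6.2,7.6,12],"dr":[0,0,0],"fingers":1},{"delta_pos":[-6.2,7.6,14],"dr":[0,0,0],"fingers":1}]'

```text
time: 47.65
tool_pos: [0.5507, -0.1796, 0.1392]
tool_rot: [-3.137, -0.002, 1.568]
contact_force: [-0.7, -0.1, 0.4]
opening: 0.0005
grip_force: 0.0
```

```bash
python3 -c "
from h import *
go(.552,-.18,.093)"
```

```text
tcp [ 0.5507 -0.1796  0.1392] yaw [-1.7971e+02 -1.2000e-01  8.9830e+01] F [-0.7 -0.1  0.4] op 0.0005 t 47.65
d cm [-0.05  0.16  4.62] dr [-0.29 -0.12 -0.17]
```

Request:
step_arm --increments '[{"delta_pos":[0,0.1,2],"dr":[0,0,0],"fingers":1},{"delta_pos":[0,0.1,4.5],"dr":[0,0,0],"fingers":1},{"delta_pos":[0,0.1,4.5],"dr":[0,0,0],"fingers":1},{"delta_pos":[0,0.1,4.5],"dr":[0,0,0],"fingers":1},{"delta_pos":[-1,0.1,4.5],"dr":[0,0,0],"fingers":1}]'

```text
time: 48.28
tool_pos: [0.5546, -0.189, 0.0988]
tool_rot: [3.14, 0.001, 1.571]
contact_force: [-0.5, -0.0, 0.6]
opening: 0.0002
grip_force: 0.0
```

Request:
step_arm --increments '[{"delta_pos":[-0.3,0,0],"dr":[0,0,0],"fingers":1},{"delta_pos":[-0.6,0,0],"dr":[0,0,0],"fingers":1},{"delta_pos":[-0.9,0,0],"dr":[0,0,0],"fingers":1},{"delta_pos":[-1.2,0,0],"dr":[0,0,0],"fingers":1},{"delta_pos":[-1.2,0,0],"dr":[0,0,0],"fingers":1}]'

```text
time: 48.9
tool_pos: [0.5541, -0.2006, 0.0975]
tool_rot: [-3.142, 0.0, 1.57]
contact_force: [0.1, 0.6, -0.6]
opening: 0.0005
grip_force: 0.0
```

Request:
step_arm --increments '[{"delta_pos":[-0.1,0,0],"dr":[0,0,0],"fingers":1},{"delta_pos":[-0.2,0,0],"dr":[0,0,0],"fingers":1},{"delta_pos":[-0.3,0,0],"dr":[0,0,0],"fingers":1},{"delta_pos":[-0.4,0,0],"dr":[0,0,0],"fingers":1},{"delta_pos":[-0.4,0,0],"dr":[0,0,0],"fingers":1}]'

```text
time: 49.52
tool_pos: [0.5539, -0.2026, 0.0974]
tool_rot: [-3.141, -0.003, 1.57]
contact_force: [0.2, 7.7, 1.8]
opening: 0.0004
grip_force: 3.6
```

Request:
step_arm --increments '[{"delta_pos":[1,0,0],"dr":[0,0,0],"fingers":1},{"delta_pos":[2,0,-3],"dr":[0,0,0],"fingers":1},{"delta_pos":[2,0,-8],"dr":[0,0,0],"fingers":1},{"delta_pos":[2,0,-13],"dr":[0,0,0],"fingers":1},{"delta_pos":[2,-4,-18],"dr":[0,0,0],"fingers":1}]'

```text
time: 50.15
tool_pos: [0.5159, -0.1845, 0.2777]
tool_rot: [3.14, 0.001, 1.571]
contact_force: [-0.2, -1.6, 0.3]
opening: 0.0001
grip_force: 0.0
```

Request:
step_arm --increments '[{"delta_pos":[3,-4,0],"dr":[0,0,0],"fingers":1},{"delta_pos":[8,-7,0],"dr":[0,0,0],"fingers":1},{"delta_pos":[13,-8,0],"dr":[0,0,0],"fingers":1},{"delta_pos":[18,-8,0],"dr":[0,0,0],"fingers":1},{"delta_pos":[23,-8,0],"dr":[0,0,0],"fingers":1}]'

```text
time: 50.78
tool_pos: [0.435, 0.0469, 0.2768]
tool_rot: [3.14, 0.001, 1.57]
contact_force: [-0.2, -0.5, -0.1]
opening: 0.0003
grip_force: 0.0
```

Request:
step_arm --increments '[{"delta_pos":[5,0,0],"dr":[0,0,0],"fingers":1},{"delta_pos":[8,0,0],"dr":[0,0,0],"fingers":1},{"delta_pos":[8,0,0],"dr":[0,0,0],"fingers":1},{"delta_pos":[8,0,0],"dr":[0,0,0],"fingers":1},{"delta_pos":[8,0,0],"dr":[0,0,0],"fingers":1}]'

```text
time: 51.4
tool_pos: [0.4353, 0.1246, 0.2763]
tool_rot: [3.141, 0.0, 1.569]
contact_force: [-0.1, -0.5, -0.2]
opening: 0.0006
grip_force: 0.0
```

```bash
python3 -c "
from h import *
s=robot.observe(); print(s['tool_pos'],s['time'],s['contact_force'])
a=viewer.read_camera('top')[:,:,::-1]; knobs(a)
# any other lid-like white blob on the bench (start picture)?
z=cv2.imread('pics/raw13t.png').astype(int); m=((z.min(2)>140)&(abs(z[:,:,2]-z[:,:,1])<14)).astype(np.uint8); m[:70]=0;m[245:]=0
n,l,st,ce=cv2.connectedComponentsWithStats(m); print([(x.tolist(),c.round().tolist()) for x,c in zip(st[1:],ce[1:]) if 120<x[4]<600])
"
```

```text
[0.43533661 0.12458717 0.27632172] 51.4 [-0.13045032 -0.45961357 -0.1510218 ]
knob 0 (np.float64(370.1), np.float64(195.7)) [ 0.5517 -0.217 ] r 0.0574 open 0.027 [367 194   6   4  18]
knob 1 (np.float64(357.1), np.float64(213.5)) [ 0.4943 -0.1764] r 0.0551 open -0.014 [354 212   6   4  18]
knob 2 (np.float64(379.1), np.float64(216.0)) [ 0.4881 -0.2463] r 0.0585 open 0.024 [376 215   6   3  16]
[([338, 173, 30, 34, 441], [348.0, 187.0]), ([364, 177, 32, 45, 538], [386.0, 193.0]), ([336, 224, 56, 13, 308], [364.0, 231.0])]
```

```bash
python3 -c "
from cell import robot
print(robot.hand_in())"
```

```text
the job is handed in; nothing more can be done
None
```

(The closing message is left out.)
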